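# Hang a lab bin on the slat panel

## Robot

A 6-joint arm with a two-finger parallel gripper is mounted at the origin on the work surface. World frame = base frame: x ahead of the robot, y to its left, z up, the work surface at z = 0. Lengths are in m, angles in rad, forces in N, time in s.
With the tool pointing down it reaches from about 0.4 to 0.825 m from the base axis. Payload 7 kg.
Tool frame: the origin (TCP) lies at the centre of the arm's flange, where the gripper is bolted on; the fingertips stand 178 mm ahead of it and the grasp point (between the pads) lies 159 mm ahead of it; x points along the fingers, z is the direction in which the jaws open and shut, and the axes are right-handed (so a half turn about x gives the same grasp; the last joint's range is limited). The gripper opens to 88 mm and grips with 3 to 60 N. Pads are 19 mm wide; open, the fingers measure 130 mm over their backs; the gripper's body (78 mm by 193 mm) begins 47 mm behind the grasp point.
Start: joints at [-0.917, 0.359, 0.012, 0, -1.224, -0.288], TCP at [0.241, -0.63, 0.405] pointing down, gripper open.
Joint ranges: [-3.07, 3.07], [-1.43, 2.12], [-1.02, 1.25], [-3.03, 1.67], [-3.05, -0], [-3.03, 3.03]. Speed limits (rad/s): [2.39, 2.39, 3.01, 3.14, 3.14, 3.14].

## Interface

Orientations are given as [roll, pitch, yaw] about the fixed x, y, z axes, in that order (R = Rz(yaw) Ry(pitch) Rx(roll)).
In Python, from station import telemetry, optics, job_done, finder gives the robot as it stands.
- The arm moves only by the tool play_rows, never from a script. Its argument "steps" is a list of rows, each an object of numbers: "gripper": the opening, from 0 (shut) to 1 (fully open); "tx", "ty", "tz": the shift along the tool's x, y, z in units of 25 mm (1.0 is 25 mm); "ax", "ay", "az": the turn, a rotation vector about the tool's x, y, z in units of 6 degrees (1.0 is 6 degrees). In form: [{"gripper": .., "tx": .., "ty": .., "tz": .., "ax": .., "ay": .., "az": ..}, ...]. A call has 1 to 20 rows; each row shifts and turns the commanded pose from where the row before left it, along the tool's axes as they then stand; what a row does not reach is not made up. A row lasts 1/12 s, in which the tool goes at most 41.7 mm and 7.16 degrees, less where a joint would pass 70% of its speed; a pose out of reach is approached as far as the arm can. A call is refused whole if a number of a shift passes 1 or a number of a turn 1, either way. A call with a gripper value outside its range is refused whole. The fingers move at their own pace and stop on an object; "newtons" is the grip in N (left out, the last holds). Time passes only in rows, so rows that do not move let the fingers close. It gives the time, the measured TCP pose, the force and the opening at its end, in the units of the state.
- telemetry.get_state(): the state, without advancing time (a new reading comes with each control period).
- optics.grab_frame(name): name is "scene" or "top" or "wrist"; returns the picture (480x640x3 uint8, red, green, blue); there is no depth.
- optics.calibration(name): a dict with "fx", "fy", "cx", "cy" (pixels), "k1" (the pictures are not rectified: a ray, as slopes to the right and down, at radius r is drawn at 1 + k1 r^2 times it, then the intrinsics apply), "T" (4x4, takes a point from camera to world coordinates); the wrist camera has in their place "mount" (4x4, takes a point from camera to tool coordinates, whose origin is the TCP and whose axes are the tool frame's). Camera axes: x right, y down, z forward; pixel columns grow to the right and rows downward; lengths in m; the calibration is good to about 2 mm. A picture is of the moment at which its call begins: read the wrist's pose just before it. calibration takes no time and is no camera call.
- job_done(): hands the job in, once; it reports no verdict.
Trained networks look in the newest picture that a camera, given by its name, has taken for a name from the list of things; names that differ only in an ending like _2 or _b are one class to them, and where a whole thing is asked for, a point or a joint stands for the part that bears it (a point fixed in the world has none). Each returns a list of dicts, best first, with "confidence" (0 to 1); they miss things now and then, are a little off and sometimes report something else, mostly with a low value. They report only what shows in the picture. A call takes as long as a camera call.
- finder.look_for(query, camera): "extent" ([left, top, right, bottom] in pixels, round what is visible of it).
- finder.silhouettes(query, camera): "pixels" (480x640 bool, what is visible of it) and "extent" ([left, top, right, bottom] in pixels, round what is visible of it).
- finder.pinpoint(query, camera): "location" ([row, column] in pixels: a listed point, or the origin of a listed thing).
The state is a dict: "t": time; "q": joint angles; "qd": joint speeds; "joint_efforts": joint torques, N m; "eef_pos": TCP position; "ee_rot": TCP orientation; "force": force on the tool from outside, world axes, zero at the start; "moment": the same for the moment, N m; "width": finger opening in m.
Only numpy, scipy, OpenCV 4.12 (cv2) and the standard library are available. Lean on these libraries where they do the work, as an engineer would, in place of code of your own. Each camera call takes 0.05 s, during which the arm holds its last target.

## Task

Hang the blue bin from the bench on the upper groove of the aluminium slat panel, in the free stretch beside the tape hook: tip its front up, feel for the groove with the lip (the panel is clamped by hand, so its height is only roughly known) and feed the lip up behind the slat, then lower the front in your hand until the bin hangs level with its back flush on the panel, and let go. Work with a light hand, never pressing or knocking the panel with 20 N or more and not letting the bin drop into place, and leave everything else on the bench where it stands.

Things in the scene. Friction and masses are not known exactly. Their poses are not given: they have to be found in the camera images.
- bin_center (a point): Centre of the blue hang-on bin (about 0.14 kg; mass and friction vary), half-way up. Outside 60 mm wide (x), 90 deep (y), 55 high (z), walls 3 mm; the front, at +y, is 30 mm high, the sides slope down to it over the last 35 mm. Back face 45 mm from here at -y, underside 27.5 mm below. Grip across the sides. Axes: x across, y to its front, z up. It starts upright on the bench
- bin_web (a point): On the blue bin's back face, at the underside of the lip's web (45 mm behind the bin's centre and 23.5 mm above it). The lip: a level web 4 mm thick, 50 mm wide, runs 8.5 mm back from the back face; at its end a 4 mm thick tab rises to 18 mm above the web's underside, leaving 4.5 mm between back face and tab. Axes as the bin
- bin_lip (a point): Middle of the top edge of the blue bin's lip tab: 51.5 mm behind the bin's centre (-y of the bin) and 41.5 mm above it. Axes as the bin
- groove (a point): Nominal place for the bin on the panel's upper groove: on the face plane, at the nominal height of the lower edge of the opening. x along the groove, y straight out of the face, z up. x and y are true, but the real groove lies anywhere from 15 mm below to 15 mm above this height (slats clamped by hand; they stay put in use). Opening 14 mm high, face skin 3 mm thick
- groove_inside (a point): 10 mm behind groove, inside the panel. The cavity behind the skin is 16 mm deep, reaches 14 mm above the opening and 8 mm below it. The bin enters tipped front up by 35 degrees or more (40 to 45 is easier), fed in along its tab's own direction. Seated: web on the opening's lower edge, tab behind the slat above, back on the face, level within 2 degrees
- stand: The fixed slat panel, 360 mm long, face from 72 to 250 mm above the bench (also up to 15 mm up or down), on a 400 x 160 mm base with two posts. Origin on the bench under the middle of the face; x along, y out of the face. It carries the slats, a tape hook on the upper groove at x = -140 mm (56 wide, 95 out) and two 60 mm bins on the groove 75 mm lower, at x = -55 and +149, 91 out
- grey_bin: A grey bin of the same shape as the blue one standing on the bench, to be left alone; origin at the centre of its underside, front at +y
- beaker: Glass beaker, 84 mm wide, 115 mm high, to be left alone; origin at the centre of its underside
- plates: Stack of three clear well plates, 128 (x) x 86 (y) x 44 mm, to be left alone; origin at the centre of its underside
- tip_box: Pipette tip box, blue deck with tips, 122 (x) x 82 (y) x 60 mm, to be left alone; origin at the centre of its underside
- tube_rack: Orange tube rack with capped tubes, 160 (x) x 60 (y) x 64 mm, to be left alone; origin at the centre of its underside
- reagent: Amber bottle, 60 mm wide, 130 mm high, to be left alone; origin at the centre of its underside

How it is judged:
On the way:
1. the blue bin's lip is in the upper groove with the front still tipped up (y of bin_lip in the frame of groove below -0.008 m and z of bin_lip in the frame of groove between -0.015 and 0.051 m and angle between bin_center's own z axis and vertical above 0.25 rad), for 0.1 s.
At the end, for the whole second after the job is handed in: The blue bin hangs by its lip in the upper groove, in the free stretch between tape hook and panel end (-135 to +105 mm of the mark), lip 3 to 12 mm behind the face plane and at seated height, level within 5 degrees, square to the panel within 6 degrees, released and at rest (angle between bin_center's own z axis and vertical below 0.09 rad and angle between the x axis of bin_center and the x axis of groove, either way round below 0.1 rad and x of bin_lip in the frame of groove between -0.135 and 0.105 m and y of bin_lip in the frame of groove between -0.012 and -0.003 m and z of bin_lip in the frame of groove between 0 and 0.036 m and contact force between blue_bin and stand above 0.3 N and linear speed of blue_bin below 0.02 m/s); the robot touches nothing.
It fails at once if the blue bin pressed or knocked against the panel with 20 N or more (contact force between blue_bin and stand above 20 N).
It fails at once if the gripper or arm pressed or knocked against the panel with 20 N or more (contact force between any of the fingers, the arm and stand above 20 N).
It fails at once if the bin left to drop or swing down in the groove instead of being lowered in the hand (y of bin_lip in the frame of groove below 0 m and (angular speed of blue_bin above 3 rad/s or linear speed of blue_bin above 0.2 m/s)).
It fails at once if another thing on the bench moved by more than 30 mm (distance of any of grey_bin, beaker, plates, tip_box, tube_rack, reagent from where it was at the start of the episode above 0.03 m).
It also fails if it takes over 72 s, if anything falls off the work surface, if the arm or the gripper's body presses on something with over 40 N, if the wrist force passes 120 N, or if a joint passes its speed limit or range.

## Working session

There is one attempt and no reset: what is moved stays moved. The work goes in short steps, Python scripts to look and compute and a tool call to move; the robot and the scene stay as the last step left them, time stands still between calls to the robot, and variables do not carry over. Pictures are saved under pics/ and viewed, and the job is handed in when it is done.

Besides the shell and the picture viewer there is one more tool, called by a JSON object that holds its "name" and its "arguments", one argument or row to a line. play_rows: Moves the arm, as the interface text tells. Its arguments: {"type":"object","properties":{"steps":{"type":"array"},"newtons":{"type":"number"}},"required":["steps"]}

```bash
mkdir -p pics; ls
python3 - <<'E'
from station import telemetry, optics, finder
import cv2, numpy as np
np.set_printoptions(precision=4,suppress=True)
print(telemetry.get_state())
for n in ["scene","top","wrist"]:
    im=optics.grab_frame(n); cv2.imwrite(f"pics/{n}0.png",im[:,:,::-1])
    print(n,optics.calibration(n))
    for q in ["bin_center","bin_web","bin_lip","groove","groove_inside","stand","grey_bin"]:
        print(n,q,[(np.round(d["location"],1).tolist(),round(d["confidence"],2)) for d in finder.pinpoint(q,n)[:3]])
E
```

```text
pics
{'t': 0.0, 'q': array([-0.9169,  0.3594,  0.0111, -0.0004, -1.2242, -0.2881]), 'qd': array([ 0.0006,  0.0014, -0.0007, -0.0023,  0.0016, -0.0002]), 'joint_efforts': array([ -0.0038, -58.2713,  29.3045,   6.9967,   0.0069,  -0.0002]), 'eef_pos': array([ 0.2414, -0.6302,  0.4037]), 'ee_rot': array([0.0835, 1.5691, 2.0199]), 'force': array([0.8026, 1.4093, 0.0014]), 'moment': array([ 0.0464,  0.0693, -0.0198]), 'width': 0.08791315428994034}
scene {'fx': 544.1622991562847, 'fy': 544.1622991562847, 'cx': 317.5040796848712, 'cy': 229.8314402994383, 'k1': -0.06525307533352781, 'T': array([[-0.2851,  0.5445, -0.7888,  1.6022],
       [ 0.9584,  0.171 , -0.2284,  0.3843],
       [ 0.0106, -0.8211, -0.5707,  0.8793],
       [ 0.    ,  0.    ,  0.    ,  1.    ]])}
scene bin_center [([279.6, 394.9], 0.9)]
scene bin_web [([278.0, 377.5], 0.85)]
scene bin_lip [([267.6, 376.6], 0.78), ([277.9, 395.0], 0.3)]
scene groove [([194.1, 191.4], 0.93), ([256.2, 466.6], 0.27)]
scene groove_inside [([192.8, 188.1], 0.85)]
scene stand [([246.7, 209.4], 0.76)]
scene grey_bin [([254.8, 323.4], 0.85), ([320
[... 452 characters left out ...]
6], 0.33)]
top bin_lip [([241.1, 274.6], 0.91)]
top groove [([231.3, 471.5], 0.98)]
top groove_inside [([234.4, 475.4], 0.7)]
top stand [([261.8, 454.0], 0.7)]
top grey_bin [([241.7, 274.3], 0.73), ([284.8, 339.5], 0.72), ([234.2, 478.7], 0.67)]
wrist {'fx': 407.1384994891415, 'fy': 407.1384994891415, 'cx': 323.33245183599524, 'cy': 239.07745641916375, 'k1': -0.035773548750251724, 'mount': array([[ 0.0022, -0.2743,  0.9617,  0.0209],
       [-0.0003, -0.9617, -0.2743,  0.0738],
       [ 1.    ,  0.0003, -0.0022,  0.0006],
       [ 0.    ,  0.    ,  0.    ,  1.    ]])}
wrist bin_center []
wrist bin_web []
wrist bin_lip []
wrist groove []
wrist groove_inside []
wrist stand []
wrist grey_bin []
```

View pics/scene0.png

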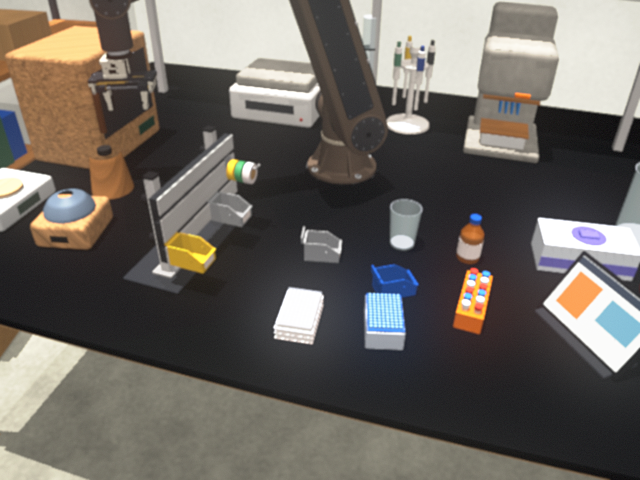

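View pics/top0.png

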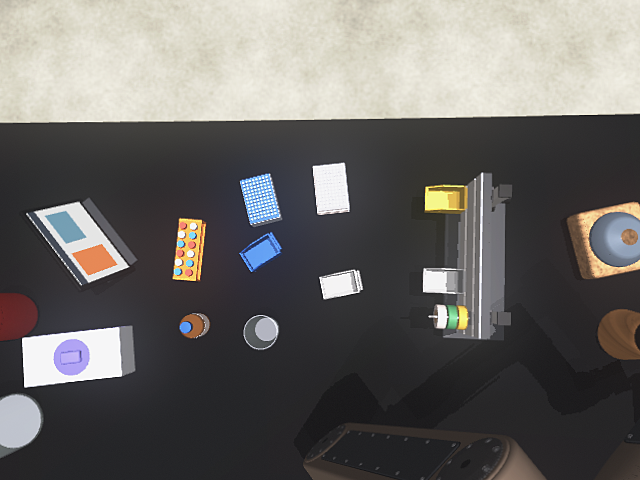

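```bash
cat > h.py <<'E'
import numpy as np, cv2
from scipy.optimize import least_squares
from scipy.spatial.transform import Rotation as Ro
from station import telemetry, optics, finder
np.set_printoptions(precision=4,suppress=True)
def camT(n,st=None):
    c=optics.calibration(n)
    if "T" in c: return c,c["T"]
    st=st or telemetry.get_state(); T=np.eye(4); T[:3,:3]=Ro.from_euler('xyz',st["ee_rot"]).as_matrix(); T[:3,3]=st["eef_pos"]
    return c,T@c["mount"]
def proj(P,n,st=None):
    c,T=camT(n,st); P=np.atleast_2d(P); p=(P-T[:3,3])@T[:3,:3]; s=p[:,:2]/p[:,2:]
    f=1+c["k1"]*(s**2).sum(1,keepdims=True); s=s*f
    return np.c_[c["cy"]+c["fy"]*s[:,1],c["cx"]+c["fx"]*s[:,0]]  # row,col
def tri(obs,x0=(0.5,0,0.05)):
    r=least_squares(lambda P:np.concatenate([(proj(P,n)[0]-np.array(rc)) for n,rc in obs]),x0)
    return r.x,r.fun
def onz(n,rc,z,x0=(0.5,0.)):
    r=least_squares(lambda p:proj([p[0],p[1],z],n)[0]-np.array(rc),x0); return r.x
def best(q,n):
    d=finder.pinpoint(q,n); return d[0]["location"] if d else None
E
python3 - <<'E'
from h import *
for q,a,b in [("center",(279.6,394.9),(251.3,260.7)),("web",(278,377.5),(239.8,274.7)),("lip",(267.6,376.6),(241.1,274.6)),("groove",(194.1,191.4),(231.3,471.5)),("gin",(192.8,188.1),(234.4,475.4))]:
    print(q,*tri([("scene",a),("top",b)]))
print(onz("top",(251.3,260.7),.0275),onz("top",(241.1,274.6),.069))
im=cv2.imread("pics/top0.png"); c=im[215:285,225:295]; cv2.imwrite("pics/c1.png",cv2.resize(c,(560,560),interpolation=cv2.INTER_CUBIC))
c=im[160:350,410:520]; cv2.imwrite("pics/c2.png",cv2.resize(c,None,fx=3,fy=3,interpolation=cv2.INTER_CUBIC))
im=cv2.imread("pics/scene0.png"); c=im[120:290,120:270]; cv2.imwrite("pics/c3.png",cv2.resize(c,None,fx=3.5,fy=3.5,interpolation=cv2.INTER_CUBIC))
E
```

```text
center [0.5805 0.2824 0.034 ] [ 0.0403 -0.8949  0.1945 -0.9513]
web [0.6083 0.2437 0.0517] [ 0.0246 -0.9724  0.2301 -1.0376]
lip [0.6023 0.2396 0.0777] [ 0.0126 -0.4968  0.1161 -0.5232]
groove [ 0.6061 -0.2253  0.1976] [-0.1554 -0.7421  0.2797 -0.6419]
gin [ 0.5997 -0.236   0.1953] [-0.0057 -0.0267  0.0101 -0.0229]
[0.5816 0.2809] [0.6036 0.2393]
```

View pics/c1.png

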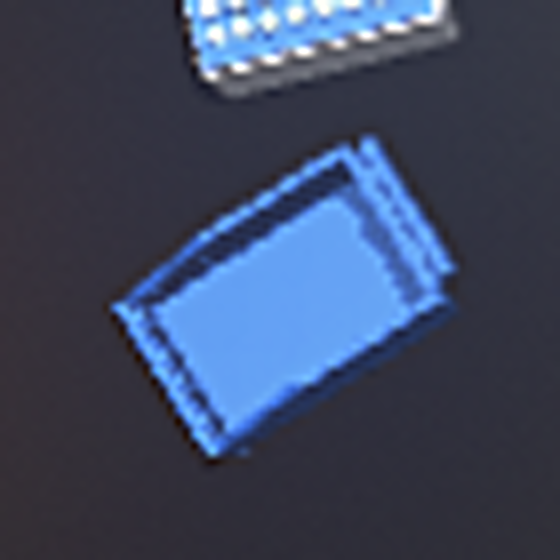

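View pics/c2.png

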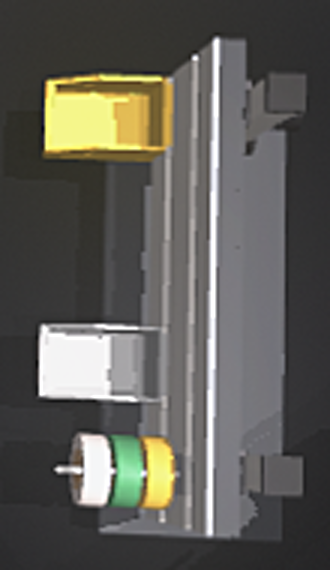

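View pics/c3.png

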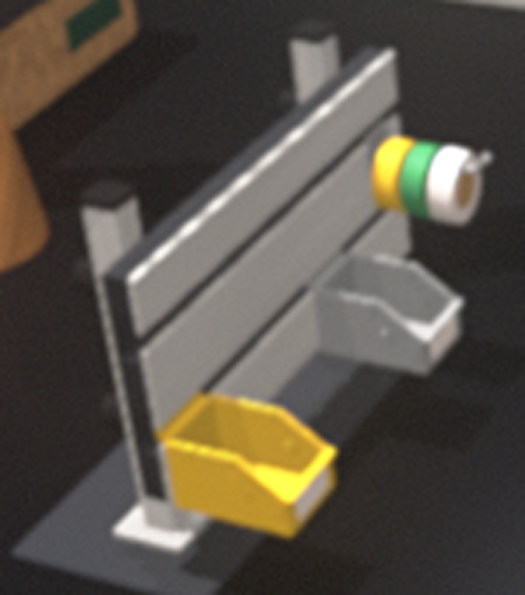

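Run:
```python
from h import *
im=cv2.imread("pics/scene0.png"); c=im[255:305,360:425]; cv2.imwrite("pics/c4.png",cv2.resize(c,None,fx=10,fy=10,interpolation=cv2.INTER_CUBIC))
f=lambda uv,s,ox,oy:((uv[1]+.5)/s-.5+oy,(uv[0]+.5)/s-.5+ox)
B=[((30,45,30),(118,308)),((-30,45,30),(212,458)),((25,-53.5,69),(372,138)),((-25,-53.5,69),(457,270)),((30,-45,55),(345,145))]
M=np.array([b[0] for b in B])/1e3; O=np.array([f(b[1],8,225,215) for b in B])
def W(p): 
    R=Ro.from_euler('z',p[2]).as_matrix(); return M@R.T+[p[0],p[1],0]
r=least_squares(lambda p:(proj(W(p),"top")-O).ravel(),[.58,.28,.6]); print("bin",r.x,np.degrees(r.x[2]),r.fun)
M2=np.array([[.18,0,.25],[-.18,0,.25]])
Ot=np.array([f((218,40),3,410,160),f((210,535),3,410,160)]);Os=np.array([f((132,280),3.5,120,120),f((396,55),3.5,120,120)])
def W2(p):
    R=Ro.from_euler('z',p[2]).as_matrix(); return M2@R.T+[p[0],p[1],p[3]]
r=least_squares(lambda p:np.r_[(proj(W2(p),"top")-Ot).ravel(),(proj(W2(p),"scene")-Os).ravel()],[.58,-.22,0,0]); print("stand",r.x,np.degrees(r.x[2]),r.fun)
for i in range(2): print(tri([("top",Ot[i]),("scene",Os[i])]))
```

```text
bin [0.5773 0.2815 0.5578] 31.95878721061395 [-0.6215  0.4997 -0.1593  0.7065  0.315  -0.3792  0.186  -0.6715  0.2716
 -0.1246]
stand [ 0.5487 -0.2289 -0.0551  0.0001] -3.159613536079137 [ 0.2692 -0.7953  0.6284 -1.0357  0.2971 -0.9971 -0.7605 -1.3124]
(array([ 0.7279, -0.2385,  0.2512]), array([ 0.3654, -0.769 , -0.2135, -0.8516]))
(array([ 0.3693, -0.2193,  0.2487]), array([ 0.4242, -1.0587, -0.25  , -1.4439]))
```

View pics/c4.png

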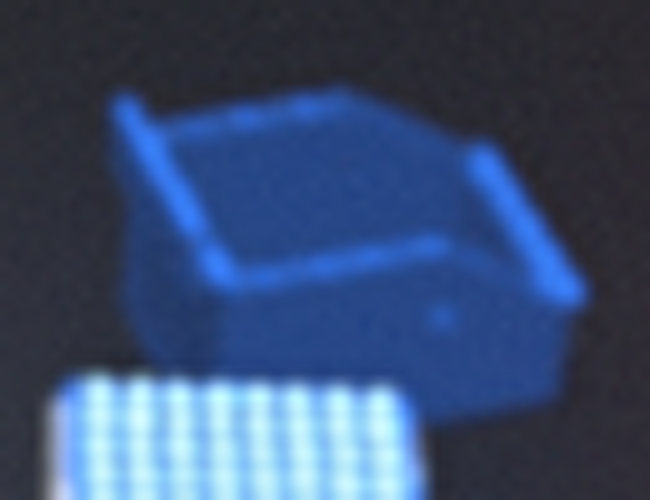

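```bash
cat >> h.py <<'E'
def tool(st=None):
    st=st or telemetry.get_state(); return Ro.from_euler('xyz',st["ee_rot"]).as_matrix(), np.array(st["eef_pos"])
def graspR(yaw,a,sgn):
    xb=np.array([np.cos(yaw),np.sin(yaw),0]); yb=np.array([-np.sin(yaw),np.cos(yaw),0]); z=np.array([0,0,1.])
    X=-yb*np.sin(a)-z*np.cos(a); Z=sgn*xb; return np.c_[X,np.cross(Z,X),Z]
def delta(R1,p1):
    R,p=tool(); print("now p",p,"| dshift(units,tool)",R.T@(p1-p)/.025,"| rotvec(units of 6deg,tool)",np.degrees(Ro.from_matrix(R.T@R1).as_rotvec())/6)
E
python3 - <<'E'
from h import *
R,p=tool(); print(R)
for s in (1,-1):
    for a in (0,38):
        R1=graspR(np.radians(32),np.radians(a),s); g=np.array([.577,.2815,.033]); p1=g-.159*R1[:,0]; print(s,a,p1); delta(R1,p1)
E
```

```text
[[-0.     -0.9338 -0.3577]
 [ 0.     -0.3577  0.9338]
 [-1.     -0.      0.    ]]
1 0 [0.577  0.2815 0.192 ]
now p [ 0.2414 -0.6303  0.4046] | dshift(units,tool) [  8.5075 -25.5814  29.2573] | rotvec(units of 6deg,tool) [13.16    0.0004 -0.0002]
1 38 [0.5251 0.3645 0.1583]
now p [ 0.2414 -0.6303  0.4046] | dshift(units,tool) [  9.8559 -24.8316  33.1003] | rotvec(units of 6deg,tool) [12.6419  4.3534 -5.2846]
-1 0 [0.577  0.2815 0.192 ]
now p [ 0.2414 -0.6303  0.4046] | dshift(units,tool) [  8.5075 -25.5814  29.2573] | rotvec(units of 6deg,tool) [-16.84     0.0002   0.0005]
-1 38 [0.5251 0.3645 0.1583]
now p [ 0.2414 -0.6303  0.4046] | dshift(units,tool) [  9.8559 -24.8316  33.1003] | rotvec(units of 6deg,tool) [-16.1481   5.5605   4.5807]
```

{"name": "play_rows", "arguments": {
  "steps": [
    {"tx": -1,"gripper": 1},
    {"tx": -1},
    {"tx": -1},
    {"tx": -1},
    {"tx": -0.5,"ty": -0.9,"tz": 0.9},
    {"ty": -1,"tz": 0.95},
    {"ty": -1,"tz": 0.95},
    {"ty": -1,"tz": 0.95},
    {"ty": -1,"tz": 0.95},
    {"ty": -1,"tz": 0.95},
    {"ty": -1,"tz": 0.95},
    {"ty": -1,"tz": 0.95},
    {"ty": -1,"tz": 0.95},
    {"ty": -1,"tz": 0.95},
    {"ty": -1,"tz": 0.95},
    {"ty": -1,"tz": 0.95},
    {"ty": -1,"tz": 0.95},
    {"ty": -1,"tz": 0.95},
    {"ty": -1,"tz": 0.95},
    {"ty": -1,"tz": 0.95}
  ]
}}

```text
invalid input
```

{"name": "play_rows", "arguments": {
  "steps": [
    {"ax": -1,"ty": -0.9,"tz": 0.9},
    {"ax": -1,"ty": -0.9,"tz": 0.9},
    {"ax": -1,"ty": -0.9,"tz": 0.9},
    {"ax": -1},
    {"ax": -1},
    {"ax": -1},
    {"ax": -1},
    {"ax": -1},
    {"ax": -1},
    {"ax": -1},
    {"ax": -1},
    {"ax": -1},
    {"ax": -1},
    {"ax": -1},
    {"ax": -1},
    {"ax": -1},
    {"ax": -0.84}
  ]
}}

```text
invalid input
```

Run:
```python
from h import *
st=telemetry.get_state(); print(st["t"],st["q"],st["force"]); R,p=tool(st); print(R,p)
R1=graspR(np.radians(32),np.radians(38),-1); g=np.array([.577,.2815,.033]); p1=g-.159*R1[:,0]; delta(R1,p1)
```

```text
1.2 [-0.9169  0.3586  0.0119 -0.     -1.2241 -0.2881] [ 0.1526 -0.153   0.4375]
[[-0.     -0.9338 -0.3577]
 [ 0.     -0.3577  0.9338]
 [-1.     -0.      0.    ]] [ 0.2414 -0.6303  0.4046]
now p [ 0.2414 -0.6303  0.4046] | dshift(units,tool) [  9.8559 -24.8316  33.1003] | rotvec(units of 6deg,tool) [-16.1481   5.5605   4.5807]
```

{"name": "play_rows", "arguments": {
  "steps": [
    {"gripper": 1,"tx": -1,"ty": 0,"tz": 0,"ax": 0,"ay": 0,"az": 0},
    {"gripper": 1,"tx": -1,"ty": 0,"tz": 0,"ax": 0,"ay": 0,"az": 0},
    {"gripper": 1,"tx": -1,"ty": 0,"tz": 0,"ax": 0,"ay": 0,"az": 0},
    {"gripper": 1,"tx": -1,"ty": 0,"tz": 0,"ax": 0,"ay": 0,"az": 0},
    {"gripper": 1,"tx": -0.5,"ty": -0.9,"tz": 0.9,"ax": 0,"ay": 0,"az": 0}
  ]
}}

```text
t: 1.62
eef_pos: [0.2532, -0.604, 0.5192]
ee_rot: [2.669, 1.568, -1.68]
force: [0.3, 1.7, -0.4]
width: 0.0875
```

{"name": "play_rows", "arguments": {
  "steps": [
    {"gripper": 1,"tx": 0,"ty": -1,"tz": 0.95,"ax": 0,"ay": 0,"az": 0},
    {"gripper": 1,"tx": 0,"ty": -1,"tz": 0.95,"ax": 0,"ay": 0,"az": 0},
    {"gripper": 1,"tx": 0,"ty": -1,"tz": 0.95,"ax": 0,"ay": 0,"az": 0},
    {"gripper": 1,"tx": 0,"ty": -1,"tz": 0.95,"ax": 0,"ay": 0,"az": 0},
    {"gripper": 1,"tx": 0,"ty": -1,"tz": 0.95,"ax": 0,"ay": 0,"az": 0},
    {"gripper": 1,"tx": 0,"ty": -1,"tz": 0.95,"ax": 0,"ay": 0,"az": 0},
    {"gripper": 1,"tx": 0,"ty": -1,"tz": 0.95,"ax": 0,"ay": 0,"az": 0},
    {"gripper": 1,"tx": 0,"ty": -1,"tz": 0.95,"ax": 0,"ay": 0,"az": 0},
    {"gripper": 1,"tx": 0,"ty": -1,"tz": 0.95,"ax": 0,"ay": 0,"az": 0},
    {"gripper": 1,"tx": 0,"ty": -1,"tz": 0.95,"ax": 0,"ay": 0,"az": 0},
    {"gripper": 1,"tx": 0,"ty": -1,"tz": 0.95,"ax": 0,"ay": 0,"az": 0},
    {"gripper": 1,"tx": 0,"ty": -1,"tz": 0.95,"ax": 0,"ay": 0,"az": 0},
    {"gripper": 1,"tx": 0,"ty": -1,"tz": 0.95,"ax": 0,"ay": 0,"az": 0},
    {"gripper": 1,"tx": 0,"ty": -1,"tz": 0.95,"ax": 0,"ay": 0,"az": 0},
    {"gripper": 1,"tx": 0,"ty": -1,"tz": 0.95,"ax": 0,"ay": 0,"az": 0},
    {"gripper": 1,"tx": 0,"ty": -1,"tz": 0.95,"ax": 0,"ay": 0,"az": 0}
  ]
}}

```text
t: 2.95
eef_pos: [0.4922, -0.1016, 0.5176]
ee_rot: [-1.742, 1.57, 0.195]
force: [1.0, -1.4, -0.3]
width: 0.0879
```

{"name": "play_rows", "arguments": {
  "steps": [
    {"gripper": 1,"tx": 0,"ty": -0.9,"tz": 0.9,"ax": -1,"ay": 0,"az": 0},
    {"gripper": 1,"tx": 0,"ty": -0.9,"tz": 0.9,"ax": -1,"ay": 0,"az": 0},
    {"gripper": 1,"tx": 0,"ty": -0.9,"tz": 0.9,"ax": -1,"ay": 0,"az": 0},
    {"gripper": 1,"tx": 0,"ty": 0,"tz": 0,"ax": -1,"ay": 0,"az": 0},
    {"gripper": 1,"tx": 0,"ty": 0,"tz": 0,"ax": -1,"ay": 0,"az": 0},
    {"gripper": 1,"tx": 0,"ty": 0,"tz": 0,"ax": -1,"ay": 0,"az": 0},
    {"gripper": 1,"tx": 0,"ty": 0,"tz": 0,"ax": -1,"ay": 0,"az": 0},
    {"gripper": 1,"tx": 0,"ty": 0,"tz": 0,"ax": -1,"ay": 0,"az": 0},
    {"gripper": 1,"tx": 0,"ty": 0,"tz": 0,"ax": -1,"ay": 0,"az": 0},
    {"gripper": 1,"tx": 0,"ty": 0,"tz": 0,"ax": -1,"ay": 0,"az": 0},
    {"gripper": 1,"tx": 0,"ty": 0,"tz": 0,"ax": -1,"ay": 0,"az": 0},
    {"gripper": 1,"tx": 0,"ty": 0,"tz": 0,"ax": -1,"ay": 0,"az": 0},
    {"gripper": 1,"tx": 0,"ty": 0,"tz": 0,"ax": -1,"ay": 0,"az": 0},
    {"gripper": 1,"tx": 0,"ty": 0,"tz": 0,"ax": -1,"ay": 0,"az": 0},
    {"gripper": 1,"tx": 0,"ty": 0,"tz": 0,"ax": -1,"ay": 0,"az": 0},
    {"gripper": 1,"tx": 0,"ty": 0,"tz": 0,"ax": -1,"ay": 0,"az": 0},
    {"gripper": 1,"tx": 0,"ty": 0,"tz": 0,"ax": -0.84,"ay": 0,"az": 0}
  ]
}}

```text
t: 4.37
eef_pos: [0.5214, -0.0129, 0.5173]
ee_rot: [2.958, 1.57, 0.38]
force: [0.0, 0.3, -0.8]
width: 0.0877
```

Run:
```python
from h import *
st=telemetry.get_state(); print(st["t"],st["q"],st["force"]); R,p=tool(st); print(R,p)
R1=graspR(np.radians(32),np.radians(38),-1); g=np.array([.577,.2815,.033]); p1=g-.159*R1[:,0]; delta(R1,p1)
```

```text
4.3667 [ 0.3518  0.0477 -0.1311 -0.     -1.3916  0.2121] [ 0.0383  0.3053 -0.8338]
[[ 0.0003  0.5345 -0.8452]
 [ 0.0001 -0.8452 -0.5345]
 [-1.      0.0001 -0.0003]] [ 0.5214 -0.0129  0.5173]
now p [ 0.5214 -0.0129  0.5173] | dshift(units,tool) [ 14.3618 -12.6805  -8.1932] | rotvec(units of 6deg,tool) [ 0.0488 -0.0198  6.3328]
```

{"name": "play_rows", "arguments": {
  "steps": [
    {"gripper": 1,"tx": 0.5,"ty": -1,"tz": -0.65,"ax": 0,"ay": 0,"az": 0},
    {"gripper": 1,"tx": 0.5,"ty": -1,"tz": -0.65,"ax": 0,"ay": 0,"az": 0},
    {"gripper": 1,"tx": 0.5,"ty": -1,"tz": -0.65,"ax": 0,"ay": 0,"az": 0},
    {"gripper": 1,"tx": 0.5,"ty": -1,"tz": -0.65,"ax": 0,"ay": 0,"az": 0},
    {"gripper": 1,"tx": 0,"ty": -1,"tz": -0.65,"ax": 0,"ay": 0,"az": 0},
    {"gripper": 1,"tx": 0,"ty": -1,"tz": -0.65,"ax": 0,"ay": 0,"az": 0},
    {"gripper": 1,"tx": 0,"ty": -1,"tz": -0.65,"ax": 0,"ay": 0,"az": 0},
    {"gripper": 1,"tx": 0,"ty": -1,"tz": -0.65,"ax": 0,"ay": 0,"az": 0},
    {"gripper": 1,"tx": 0,"ty": -1,"tz": -0.65,"ax": 0,"ay": 0,"az": 0},
    {"gripper": 1,"tx": 0,"ty": -1,"tz": -0.65,"ax": 0,"ay": 0,"az": 0},
    {"gripper": 1,"tx": 0,"ty": -1,"tz": -0.65,"ax": 0,"ay": 0,"az": 0},
    {"gripper": 1,"tx": 0,"ty": -1,"tz": -0.65,"ax": 0,"ay": 0,"az": 0}
  ]
}}

```text
t: 5.37
eef_pos: [0.5276, 0.3463, 0.4673]
ee_rot: [-2.873, 1.57, 0.827]
force: [0.7, 0.2, 0.5]
width: 0.0878
```

{"name": "play_rows", "arguments": {
  "steps": [
    {"gripper": 1,"tx": 0,"ty": -1,"tz": 0,"ax": 0,"ay": 0,"az": 1},
    {"gripper": 1,"tx": 0,"ty": -1,"tz": 0,"ax": 0,"ay": 0,"az": 1},
    {"gripper": 1,"tx": 0,"ty": -0.5,"tz": 0,"ax": 0,"ay": 0,"az": 1},
    {"gripper": 1,"tx": 0,"ty": 0,"tz": 0,"ax": 0,"ay": 0,"az": 1},
    {"gripper": 1,"tx": 0,"ty": 0,"tz": 0,"ax": 0,"ay": 0,"az": 1},
    {"gripper": 1,"tx": 0,"ty": 0,"tz": 0,"ax": 0,"ay": 0,"az": 1},
    {"gripper": 1,"tx": 0,"ty": 0,"tz": 0,"ax": 0,"ay": 0,"az": 0.33},
    {"gripper": 1,"tx": 0,"ty": 0,"tz": 0,"ax": 0,"ay": 0,"az": 0}
  ]
}}

```text
t: 6.03
eef_pos: [0.4945, 0.398, 0.4606]
ee_rot: [1.567, 0.904, -1.014]
force: [-0.3, -0.7, -0.5]
width: 0.0877
```

Run:
```python
from h import *
st=telemetry.get_state(); print(st["t"],st["q"],st["force"])
im=optics.grab_frame("wrist"); cv2.imwrite("pics/w1.png",im[:,:,::-1])
for q in ["bin_center","bin_web","bin_lip"]: print(q,best(q,"wrist"))
M=np.array([[30,45,30],[-30,45,30],[25,-53.5,69],[-25,-53.5,69],[30,-45,55],[-30,-45,55],[0,0,27.5]])/1e3
R=Ro.from_euler('z',32,degrees=True).as_matrix(); print(proj(M@R.T+[.5773,.2815,0],"wrist",st))
R1=graspR(np.radians(32),np.radians(38),-1); g=np.array([.577,.2815,.033]); p1=g-.159*R1[:,0]; delta(R1,p1)
```

```text
6.0333 [ 1.1131  0.3233 -0.2172  0.5575 -1.446  -0.7428] [-0.2995 -0.7338 -0.5407]
bin_center [332.2, 315.8]
bin_web [292.9, 316.8]
bin_lip None
[[378.2456 286.8477]
 [378.3436 342.702 ]
 [279.6598 291.6657]
 [279.7431 338.2294]
 [290.7823 287.7709]
 [290.8797 342.4198]
 [336.3482 315.1594]]
now p [0.4951 0.3974 0.4625] | dshift(units,tool) [10.682  -6.0841 -0.3097] | rotvec(units of 6deg,tool) [-0.0092 -0.0047  0.0245]
```

View pics/w1.png

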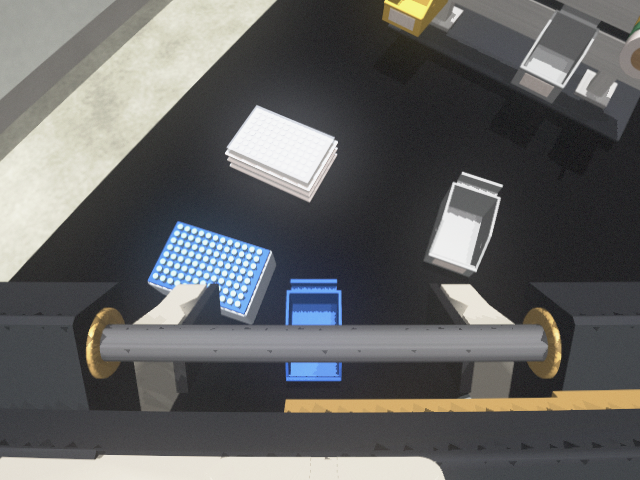

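Run:
```python
from h import *
f=lambda uv,s,ox,oy:((uv[1]+.5)/s-.5+oy,(uv[0]+.5)/s-.5+ox)
def binf(P):
    R=Ro.from_euler('z',32,degrees=True).as_matrix(); return (np.r_[P,0]-[.5773,.2815,0])@R
for uv in [(205,78),(455,12)]:
    print("tipbox top corners", binf(onz("top",f(uv,8,225,215),.06)))
print(binf(onz("top",f((235,97),8,225,215),.0)),binf(onz("top",f((458,35),8,225,215),.0)))
for u in [(300,247),(222,240)]: print(u,binf(onz("top",u,.0)))
# wrist view of tip box near corners (row,col): top front
import numpy as np
c,T=camT("wrist")
for rc in [(308,240),(252,270),(320,245)]: print("wrist",binf(onz("wrist",rc,.06,(.6,.35))))
```

```text
tipbox top corners [ 0.0724 -0.0193  0.    ]
tipbox top corners [ 0.047  -0.0988  0.    ]
[ 0.0742 -0.0206  0.    ] [ 0.0514 -0.0953  0.    ]
(300, 247) [-0.0836  0.0988  0.    ]
(222, 240) [0.1055 0.0045 0.    ]
wrist [ 0.0816 -0.0236  0.    ]
wrist [ 0.0524 -0.0876  0.    ]
wrist [ 0.0753 -0.0107  0.    ]
```

Run:
```python
from h import *
R1=graspR(np.radians(32),np.radians(38),-1); g=np.array([.5794,.2781,.033]); p1=g-.159*R1[:,0]; delta(R1,p1)
```

```text
now p [0.4951 0.3974 0.4625] | dshift(units,tool) [10.784  -5.9528 -0.3192] | rotvec(units of 6deg,tool) [-0.0092 -0.0047  0.0245]
```

{"name": "play_rows", "arguments": {
  "steps": [
    {"gripper": 0.87,"tx": 0,"ty": -1,"tz": -0.05,"ax": 0,"ay": 0,"az": 0},
    {"gripper": 0.87,"tx": 0,"ty": -1,"tz": -0.05,"ax": 0,"ay": 0,"az": 0},
    {"gripper": 0.87,"tx": 0,"ty": -1,"tz": -0.05,"ax": 0,"ay": 0,"az": 0},
    {"gripper": 0.87,"tx": 0,"ty": -1,"tz": -0.05,"ax": 0,"ay": 0,"az": 0},
    {"gripper": 0.87,"tx": 0,"ty": -1,"tz": -0.05,"ax": 0,"ay": 0,"az": 0},
    {"gripper": 0.87,"tx": 0,"ty": -0.95,"tz": -0.07,"ax": 0,"ay": 0,"az": 0},
    {"gripper": 0.87,"tx": 1,"ty": 0,"tz": 0,"ax": 0,"ay": 0,"az": 0},
    {"gripper": 0.87,"tx": 1,"ty": 0,"tz": 0,"ax": 0,"ay": 0,"az": 0},
    {"gripper": 0.87,"tx": 1,"ty": 0,"tz": 0,"ax": 0,"ay": 0,"az": 0},
    {"gripper": 0.87,"tx": 1,"ty": 0,"tz": 0,"ax": 0,"ay": 0,"az": 0},
    {"gripper": 0.87,"tx": 1,"ty": 0,"tz": 0,"ax": 0,"ay": 0,"az": 0},
    {"gripper": 0.87,"tx": 1,"ty": 0,"tz": 0,"ax": 0,"ay": 0,"az": 0},
    {"gripper": 0.87,"tx": 0.5,"ty": 0,"tz": 0,"ax": 0,"ay": 0,"az": 0},
    {"gripper": 0.87,"tx": 0,"ty": 0,"tz": 0,"ax": 0,"ay": 0,"az": 0},
    {"gripper": 0.87,"tx": 0,"ty": 0,"tz": 0,"ax": 0,"ay": 0,"az": 0}
  ]
}}

```text
t: 7.48
eef_pos: [0.4931, 0.4165, 0.243]
ee_rot: [1.572, 0.908, -1.012]
force: [0.2, 0.5, -0.5]
width: 0.0764
```

Run:
```python
from h import *
st=telemetry.get_state(); print(st["t"],st["q"],st["force"])
im=optics.grab_frame("wrist"); cv2.imwrite("pics/w2.png",im[:,:,::-1])
M=np.array([[30,45,30],[-30,45,30],[25,-53.5,69],[-25,-53.5,69],[30,-45,55],[-30,-45,55],[0,0,27.5]])/1e3
R=Ro.from_euler('z',32,degrees=True).as_matrix(); print(proj(M@R.T+[.5773,.2815,0],"wrist",st))
R1=graspR(np.radians(32),np.radians(38),-1); g=np.array([.5794,.2781,.033]); p1=g-.159*R1[:,0]; delta(R1,p1)
```

```text
7.4833 [ 1.1144  0.5242 -0.4479  0.6327 -1.0835 -0.9992] [ 0.2445  0.5302 -0.5333]
[[324.5177 273.1296]
 [324.3834 374.5029]
 [145.9859 281.5364]
 [145.8661 365.6026]
 [170.8288 275.0745]
 [170.6918 372.1148]
 [254.4621 323.7011]]
now p [0.493  0.4172 0.2436] | dshift(units,tool) [ 4.3095 -0.0197  0.023 ] | rotvec(units of 6deg,tool) [-0.0107 -0.0133  0.0109]
```

View pics/w2.png

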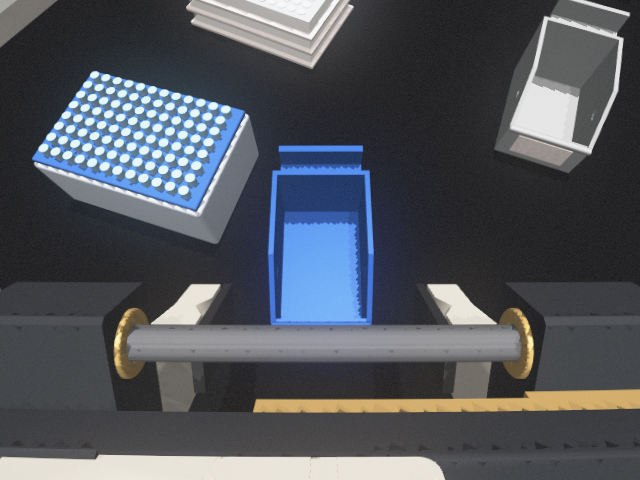

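{"name": "play_rows", "arguments": {
  "steps": [
    {"gripper": 0.87,"tx": 0.9,"ty": 0,"tz": -0.05,"ax": 0,"ay": 0,"az": 0},
    {"gripper": 0.87,"tx": 0.9,"ty": 0,"tz": 0,"ax": 0,"ay": 0,"az": 0},
    {"gripper": 0.87,"tx": 0.9,"ty": 0,"tz": 0,"ax": 0,"ay": 0,"az": 0},
    {"gripper": 0.87,"tx": 0.8,"ty": 0,"tz": 0,"ax": 0,"ay": 0,"az": 0},
    {"gripper": 0.87,"tx": 0.5,"ty": 0,"tz": 0,"ax": 0,"ay": 0,"az": 0},
    {"gripper": 0.87,"tx": 0.3,"ty": 0,"tz": 0,"ax": 0,"ay": 0,"az": 0},
    {"gripper": 0.87,"tx": 0,"ty": 0,"tz": 0,"ax": 0,"ay": 0,"az": 0},
    {"gripper": 0.87,"tx": 0,"ty": 0,"tz": 0,"ax": 0,"ay": 0,"az": 0}
  ]
}}

```text
t: 8.2
eef_pos: [0.529, 0.3619, 0.1586]
ee_rot: [1.573, 0.908, -1.01]
force: [0.1, 0.4, -0.1]
width: 0.0759
```

Run:
```python
from h import *
st=telemetry.get_state(); print(st["t"],st["q"],st["force"])
im=optics.grab_frame("wrist"); cv2.imwrite("pics/w3.png",im[:,:,::-1])
R1=graspR(np.radians(32),np.radians(38),-1); g=np.array([.5794,.2781,.033]); p1=g-.159*R1[:,0]; delta(R1,p1)
```

```text
8.2 [ 0.9908  0.6036 -0.5833  0.8095 -0.8827 -1.1169] [ 0.1304  0.4317 -0.1298]
now p [0.5289 0.3622 0.1588] | dshift(units,tool) [ 0.0208 -0.0069  0.0688] | rotvec(units of 6deg,tool) [-0.0049 -0.0205  0.0088]
```

View pics/w3.png

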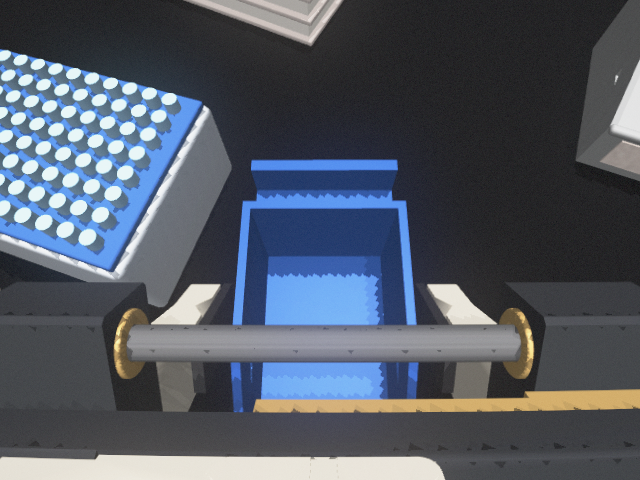

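{"name": "play_rows", "arguments": {
  "newtons": 40,
  "steps": [
    {"gripper": 0.6,"tx": 0,"ty": 0,"tz": 0,"ax": 0,"ay": 0,"az": 0},
    {"gripper": 0.5,"tx": 0,"ty": 0,"tz": 0,"ax": 0,"ay": 0,"az": 0},
    {"gripper": 0.5,"tx": 0,"ty": 0,"tz": 0,"ax": 0,"ay": 0,"az": 0},
    {"gripper": 0.5,"tx": 0,"ty": 0,"tz": 0,"ax": 0,"ay": 0,"az": 0},
    {"gripper": 0.5,"tx": 0,"ty": 0,"tz": 0,"ax": 0,"ay": 0,"az": 0},
    {"gripper": 0.5,"tx": 0,"ty": 0,"tz": 0,"ax": 0,"ay": 0,"az": 0}
  ]
}}

```text
t: 8.75
eef_pos: [0.5286, 0.3616, 0.1582]
ee_rot: [1.572, 0.908, -1.01]
force: [-3.9, 2.3, 5.9]
width: 0.06
```

Run:
```python
from h import *
st=telemetry.get_state(); print(st["t"],st["width"],st["force"],st["moment"],st["eef_pos"])
im=optics.grab_frame("wrist"); cv2.imwrite("pics/w4.png",im[:,:,::-1])
```

```text
8.75 0.05995210393816316 [-3.8748  2.3466  5.9112] [ 1.5209  1.7588 -0.5059] [0.5286 0.3616 0.1582]
```

View pics/w4.png

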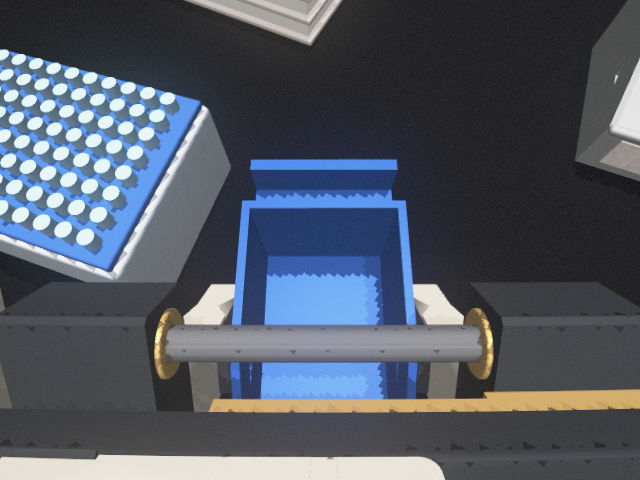

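{"name": "play_rows", "arguments": {
  "steps": [
    {"gripper": 0.5,"tx": -0.2,"ty": 0.15,"tz": 0,"ax": 0,"ay": 0,"az": 0},
    {"gripper": 0.5,"tx": -0.4,"ty": 0.31,"tz": 0,"ax": 0,"ay": 0,"az": 0},
    {"gripper": 0.5,"tx": -0.79,"ty": 0.62,"tz": 0,"ax": 0,"ay": 0,"az": 0},
    {"gripper": 0.5,"tx": -0.79,"ty": 0.62,"tz": 0,"ax": 0,"ay": 0,"az": 0},
    {"gripper": 0.5,"tx": -0.79,"ty": 0.62,"tz": 0,"ax": 0,"ay": 0,"az": 0},
    {"gripper": 0.5,"tx": -0.79,"ty": 0.62,"tz": 0,"ax": 0,"ay": 0,"az": 0},
    {"gripper": 0.5,"tx": -0.79,"ty": 0.62,"tz": 0,"ax": 0,"ay": 0,"az": 0},
    {"gripper": 0.5,"tx": -0.79,"ty": 0.62,"tz": 0,"ax": 0,"ay": 0,"az": 0},
    {"gripper": 0.5,"tx": -0.79,"ty": 0.62,"tz": 0,"ax": 0,"ay": 0,"az": 0},
    {"gripper": 0.5,"tx": -0.79,"ty": 0.62,"tz": 0,"ax": 0,"ay": 0,"az": 0},
    {"gripper": 0.5,"tx": -0.4,"ty": 0.3,"tz": 0,"ax": 0,"ay": 0,"az": 0},
    {"gripper": 0.5,"tx": 0,"ty": 0,"tz": 0,"ax": 0,"ay": 0,"az": 0}
  ]
}}

```text
t: 9.8
eef_pos: [0.5289, 0.361, 0.3935]
ee_rot: [1.578, 0.91, -1.006]
force: [0.5, -0.0, -1.7]
width: 0.0595
```

Run:
```python
from h import *
st=telemetry.get_state(); print(st["t"],st["width"],st["force"],st["moment"],st["eef_pos"],st["q"])
im=optics.grab_frame("wrist"); cv2.imwrite("pics/w5.png",im[:,:,::-1])
c=im[150:270,225:425,::-1]; cv2.imwrite("pics/w5c.png",cv2.resize(c,None,fx=4,fy=4,interpolation=cv2.INTER_CUBIC))
```

```text
9.8 0.059487168935025925 [ 0.5207 -0.0383 -1.7485] [2.0311 1.4132 0.0548] [0.5289 0.361  0.3935] [ 1.0287  0.3564 -0.3359  0.611  -1.2737 -0.7748]
```

View pics/w5c.png

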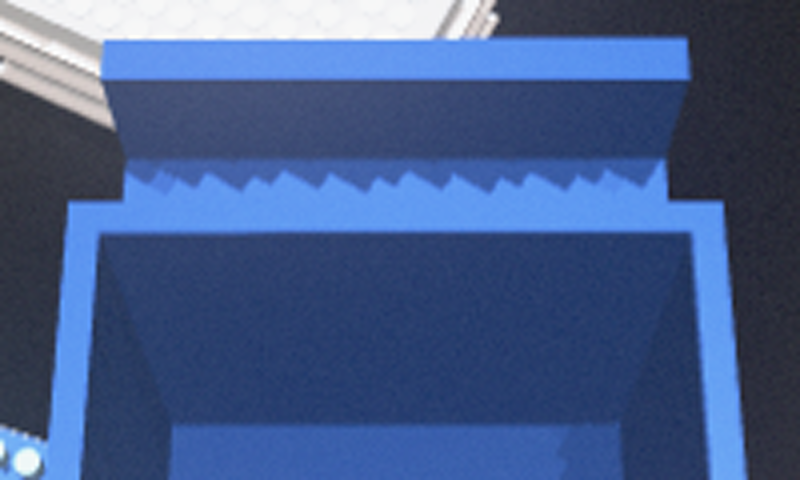

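View pics/w5.png

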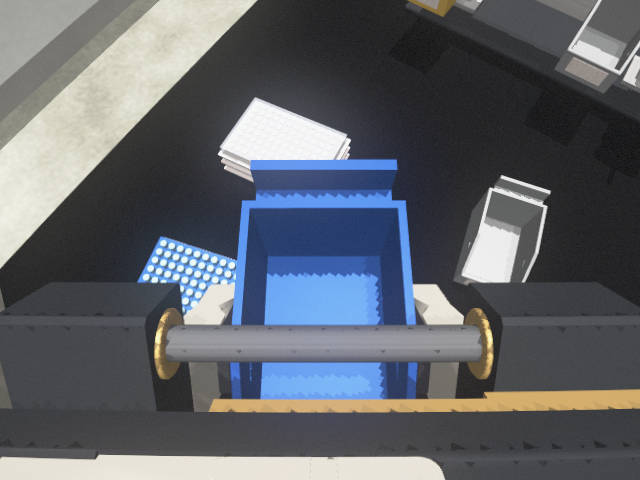

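Run:
```python
from h import *
f=lambda uv,s,ox,oy:((uv[1]+.5)/s-.5+oy,(uv[0]+.5)/s-.5+ox)
st=telemetry.get_state()
L=[((25,-53.5,69),(103,40)),((-25,-53.5,69),(687,38)),((25,-49.5,69),(105,80)),((-25,-49.5,69),(690,80)),((30,-45,55),(68,202)),((-30,-45,55),(723,202)),((27,-42,55),(99,233)),((-27,-42,55),(693,232)),((27,-42,3),(172,424)),((-27,-42,3),(620,424)),((25,-49.5,55),(126,158)),((-25,-49.5,55),(665,158))]
M=np.array([l[0] for l in L])/1e3-[0,0,.0275]; O=np.array([f(l[1],4,225,150) for l in L])
c=optics.calibration("wrist"); Tm=c["mount"]
def pr(P): 
    p=(P-Tm[:3,3])@Tm[:3,:3]; s=p[:,:2]/p[:,2:]; s=s*(1+c["k1"]*(s**2).sum(1,keepdims=True)); return np.c_[c["cy"]+c["fy"]*s[:,1],c["cx"]+c["fx"]*s[:,0]]
R0=graspR(0,np.radians(38),-1).T # bin axes in tool
def res(p): 
    R=R0@Ro.from_rotvec(p[3:]).as_matrix(); return (pr(M@R.T+p[:3])-O).ravel()
r=least_squares(res,[.159,0,0,0,0,0]); R=R0@Ro.from_rotvec(r.x[3:]).as_matrix()
print(r.x[:3],np.degrees(r.x[3:]),np.abs(r.fun).max()); print("cov",np.sqrt(np.diag(np.linalg.inv(r.jac.T@r.jac)))*.3)
exp=R0@np.array([0,.004,-.0055])+[.159,0,0]; print("expected center in tool",exp)
# with fixed rotation
r2=least_squares(lambda p:res(np.r_[p,0,0,0]),[.159,0,0]); print(r2.x,np.abs(r2.fun).max())
Rt,pt=tool(st); Rb=Rt@R; print("bin world",Rb, pt+Rt@r.x[:3])
np.savez("grasp.npz",R=R,p=r.x[:3],R0=R0,pexp=exp)
```

```text
[ 0.1621 -0.0064  0.    ] [-0.3242 -0.0089  0.0429] 0.8923608045346896
cov [0.0002 0.     0.0001 0.0021 0.0019 0.0018]
expected center in tool [ 0.1609 -0.0065  0.    ]
[ 0.1619 -0.0064 -0.    ] 0.7954033436383554
bin world [[ 0.8478 -0.5303 -0.0039]
 [ 0.5303  0.8478  0.0016]
 [ 0.0024 -0.0034  1.    ]] [0.5789 0.2807 0.2593]
```

```bash
cat >> h.py <<'E'
YAW=np.radians(-3.16); S0=np.array([.5487,-.2289]); BC=np.array([.1615,-.0064,0]) 
def binpose(x,y,z,th,yaw=None):
    """panel coords of bin center, th=front-up deg -> tool R,p"""
    yaw=YAW if yaw is None else yaw
    Rz=Ro.from_euler('z',yaw).as_matrix()
    R=graspR(yaw,np.radians(38-th),-1); c=np.r_[S0,0]+Rz@np.array([x,y,z]); return R,c-R@BC
def where(st=None):
    R,p=tool(st); R0=graspR(0,np.radians(38),-1).T; c=p+R@BC; Rz=Ro.from_euler('z',YAW).as_matrix()
    Rb=Rz.T@R@R0; return (c-np.r_[S0,0])@Rz, Ro.from_matrix(Rb).as_euler('xyz',degrees=True), Rb
E
python3 - <<'E'
from h import *
print(where()[:2])
R,p=binpose(.05,.2,.3,0); print(p); delta(R,p)
E
```

```text
(array([0.0019, 0.5108, 0.2598]), array([ 0.1282, -0.1305, 35.1431]))
[0.6149 0.0623 0.4312]
now p [0.5286 0.3607 0.3912] | dshift(units,tool) [ 6.0675 10.4218  3.3939] | rotvec(units of 6deg,tool) [ 4.6066 -3.6175  0.0274]
```

{"name": "play_rows", "arguments": {
  "steps": [
    {"gripper": 0.5,"tx": 0.1,"ty": 0.5,"tz": 0.1,"ax": 0,"ay": 0,"az": 0},
    {"gripper": 0.5,"tx": 0.55,"ty": 0.95,"tz": 0.3,"ax": 0,"ay": 0,"az": 0},
    {"gripper": 0.5,"tx": 0.55,"ty": 0.95,"tz": 0.3,"ax": 0,"ay": 0,"az": 0},
    {"gripper": 0.5,"tx": 0.55,"ty": 0.95,"tz": 0.3,"ax": 0,"ay": 0,"az": 0},
    {"gripper": 0.5,"tx": 0.55,"ty": 0.95,"tz": 0.3,"ax": 0,"ay": 0,"az": 0},
    {"gripper": 0.5,"tx": 0.55,"ty": 0.95,"tz": 0.3,"ax": 0,"ay": 0,"az": 0},
    {"gripper": 0.5,"tx": 0.55,"ty": 0.95,"tz": 0.3,"ax": 0,"ay": 0,"az": 0},
    {"gripper": 0.5,"tx": 0.55,"ty": 0.95,"tz": 0.35,"ax": 0,"ay": 0,"az": 0},
    {"gripper": 0.5,"tx": 0.55,"ty": 0.95,"tz": 0.35,"ax": 0,"ay": 0,"az": 0},
    {"gripper": 0.5,"tx": 0.55,"ty": 0.95,"tz": 0.35,"ax": 0,"ay": 0,"az": 0},
    {"gripper": 0.5,"tx": 0.55,"ty": 0.95,"tz": 0.35,"ax": 0,"ay": 0,"az": 0},
    {"gripper": 0.5,"tx": 0.45,"ty": 0.42,"tz": 0.3,"ax": 0,"ay": 0,"az": 0},
    {"gripper": 0.5,"tx": 0,"ty": 0,"tz": 0,"ax": 0.5,"ay": -0.39,"az": 0},
    {"gripper": 0.5,"tx": 0,"ty": 0,"tz": 0,"ax": 0.8,"ay": -0.63,"az": 0},
    {"gripper": 0.5,"tx": 0,"ty": 0,"tz": 0,"ax": 0.8,"ay": -0.63,"az": 0},
    {"gripper": 0.5,"tx": 0,"ty": 0,"tz": 0,"ax": 0.8,"ay": -0.63,"az": 0},
    {"gripper": 0.5,"tx": 0,"ty": 0,"tz": 0,"ax": 0.8,"ay": -0.63,"az": 0},
    {"gripper": 0.5,"tx": 0,"ty": 0,"tz": 0,"ax": 0.8,"ay": -0.63,"az": 0},
    {"gripper": 0.5,"tx": 0,"ty": 0,"tz": 0,"ax": 0.1,"ay": -0.08,"az": 0},
    {"gripper": 0.5,"tx": 0,"ty": 0,"tz": 0,"ax": 0,"ay": 0,"az": 0}
  ]
}}

```text
t: 11.52
eef_pos: [0.6109, 0.0598, 0.4293]
ee_rot: [1.563, 0.906, -1.63]
force: [-0.7, -0.1, -1.8]
width: 0.0598
```

Run:
```python
from h import *
st=telemetry.get_state(); print(st["t"],st["width"],st["force"],st["moment"],st["q"]); print(where(st)[:2])
for n in ["wrist","scene","top"]:
    im=optics.grab_frame(n); cv2.imwrite(f"pics/{n}6.png",im[:,:,::-1])
    for q in ["groove","groove_inside","stand","bin_lip","bin_center"]: print(n,q,[(np.round(d["location"],1).tolist(),round(d["confidence"],2)) for d in finder.pinpoint(q,n)[:2]])
```

```text
11.5167 0.05980058241401289 [-0.6739 -0.1198 -1.7528] [ 2.3828 -0.0619  0.0355] [ 0.5457  0.3154 -0.2929  0.5397 -1.4079 -0.8099]
(array([0.0457, 0.1972, 0.2982]), array([-0.0623,  0.2725,  0.1041]))
wrist groove [([110.8, 314.4], 0.74)]
wrist groove_inside [([101.4, 315.1], 0.9)]
wrist stand []
wrist bin_lip [([164.4, 322.0], 0.68)]
wrist bin_center [([334.9, 323.8], 0.79)]
scene groove [([194.3, 189.2], 0.59)]
scene groove_inside [([193.8, 187.5], 0.88), ([258.1, 467.8], 0.26)]
scene stand [([245.5, 206.4], 0.79), ([253.4, 323.5], 0.47)]
scene bin_lip [([141.5, 240.8], 0.95)]
scene bin_center [([163.8, 265.2], 0.93), ([190.5, 190.4], 0.7)]
top groove [([232.9, 471.2], 0.64)]
top groove_inside [([233.2, 475.8], 0.9), ([225.1, 416.0], 0.44)]
top stand [([264.2, 454.1], 0.75)]
top bin_lip [([224.4, 417.8], 0.7)]
top bin_center [([226.4, 391.1], 0.85)]
```

View pics/wrist6.png

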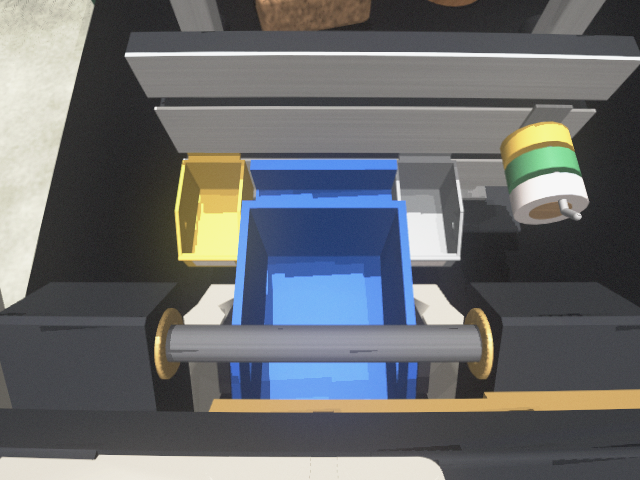

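View pics/scene6.png

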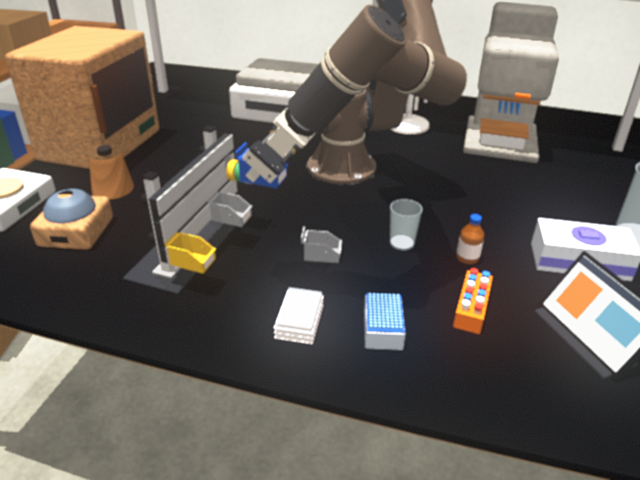

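Run:
```python
import cv2
im=cv2.imread("pics/wrist6.png")
cv2.imwrite("pics/w6a.png",cv2.resize(im[20:150,110:250],None,fx=5,fy=4.5,interpolation=cv2.INTER_CUBIC))
cv2.imwrite("pics/w6b.png",cv2.resize(im[20:150,520:640],None,fx=6,fy=4.5,interpolation=cv2.INTER_CUBIC))
```

```text
(no output)
```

View pics/w6a.png

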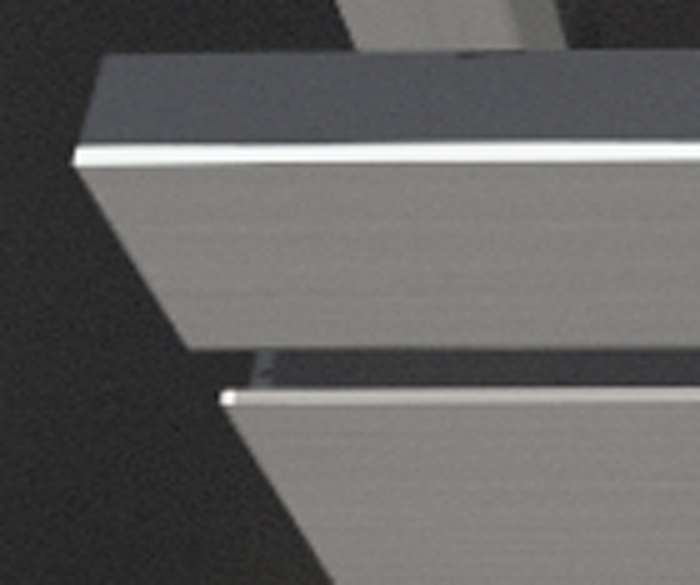

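View pics/w6b.png

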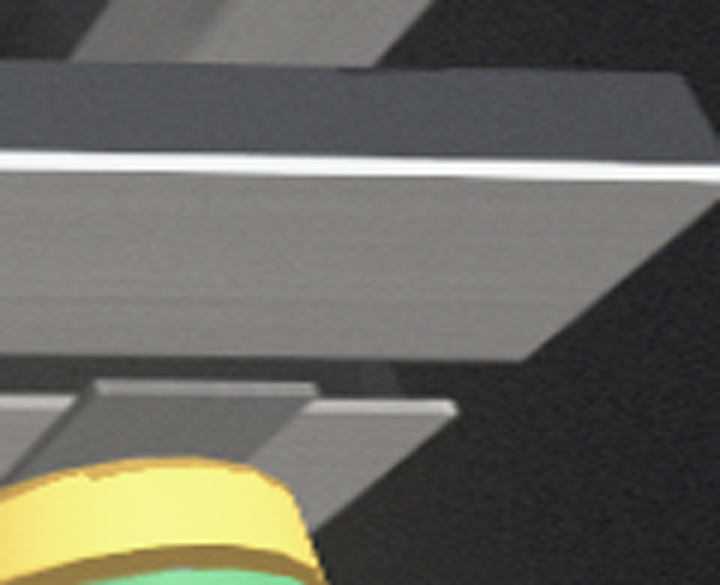

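```bash
cat > pf.py <<'E'
from h import *
def fit(pts,st,x0=(.5487,-.2289,-.055,.25,.196),extra=None,T0=14):
    """pts list of (x_s mm, y mm, kind 't'|'u'|'l', (row,col)|None parts)"""
    def W(p,l):
        z={'t':p[3],'u':p[4]+.014,'l':p[4]}[l[2]]
        R=Ro.from_euler('z',p[2]).as_matrix(); return R@np.array([l[0]/1e3,l[1]/1e3,0])+[p[0],p[1],z]
    def res(p):
        e=[]
        for l in pts:
            d=proj(W(p,l),"wrist",st)[0]-np.array(l[3]); e.append(d)
        return np.array(e).ravel()
    r=least_squares(res,x0); return r,res
E
python3 - <<'E'
from pf import *
st=telemetry.get_state()
fa=lambda u,v:((v+.5)/4.5-.5+20,(u+.5)/5-.5+110)
fb=lambda u,v:((v+.5)/4.5-.5+20,(u+.5)/6-.5+520)
pts=[(180,0,'t',fa(75,163)),(180,0,'u',fa(190,349)),(180,0,'l',fa(228,403)),(-180,0,'u',fb(525,360)),(-180,0,'l',fb(456,414))]
r,_=fit(pts,st); print(r.x,np.degrees(r.x[2])); print(r.fun.reshape(-1,2)); print("stand frame nominal top .25 -> dz",r.x[3]-.25)
print(np.sqrt(np.diag(np.linalg.inv(r.jac.T@r.jac)))*.5)
# finder groove ray at face plane
for n,rc in (("scene",(194.2,190)),("top",(232,471.3)),("wrist",(110.8,314.4))):
    # intersect with plane
    Rz=Ro.from_euler('z',r.x[2]).as_matrix()
    s=least_squares(lambda q:proj(Rz@[q[0],0,0]+[r.x[0],r.x[1],q[1]],n,st)[0]-rc,[.05,.196]); print(n,"groove on face: x_s,z",s.x)
E
```

```text
[ 0.5511 -0.2277 -0.0566  0.2523  0.1971] -3.24232053101173
[[-0.0766  0.1373]
 [ 0.0475  0.3367]
 [ 0.041  -0.532 ]
 [ 0.1456 -0.4019]
 [-0.1497  0.4375]]
stand frame nominal top .25 -> dz 0.002294031265951346
[0.0002 0.0003 0.0014 0.0005 0.0003]
scene groove on face: x_s,z [0.0498 0.1929]
top groove on face: x_s,z [0.0562 0.181 ]
wrist groove on face: x_s,z [0.0506 0.1946]
```

```bash
sed -i 's/^YAW=.*/YAW=np.radians(-3.24); S0=np.array([.5511,-.2277]); BC=np.array([.1615,-.0064,0]); H=.1971/' h.py
cat > plan.py <<'E'
import numpy as np
BP=[(-45,45,-27.5,27.5),(-53.5,-45,23.5,27.5),(-53.5,-49.5,23.5,41.5)]
PP=[(-3,0,-61,0),(-3,0,14,55),(-25,-19,-20,40),(-25,-3,28,40),(-25,-3,-20,-8)]
def bd(r,n=1.0):
    a,b,c,d=r; s=lambda p,q:np.linspace(p,q,max(2,int(abs(q-p)/n)+1))
    return np.vstack([np.c_[s(a,b),0*s(a,b)+c],np.c_[s(a,b),0*s(a,b)+d],np.c_[0*s(c,d)+a,s(c,d)],np.c_[0*s(c,d)+b,s(c,d)]])
def sd(P,r):
    a,b,c,d=r; dx=np.maximum(a-P[:,0],P[:,0]-b); dz=np.maximum(c-P[:,1],P[:,1]-d)
    return np.hypot(np.maximum(dx,0),np.maximum(dz,0))+np.minimum(np.maximum(dx,dz),0)
BB=np.vstack([bd(r) for r in BP]); PB=np.vstack([bd(r) for r in PP])
def clear(y,z,th):
    c,s=np.cos(np.radians(th)),np.sin(np.radians(th)); R=np.array([[c,-s],[s,c]])
    A=BB@R.T+[y,z]; B=(PB-[y,z])@R
    return min(min(sd(A,r).min() for r in PP),min(sd(B,r).min() for r in BP))
def lip(y,z,th):
    c,s=np.cos(np.radians(th)),np.sin(np.radians(th)); return y-51.5*c-41.5*s, z-51.5*s+41.5*c
E
python3 - <<'E'
from plan import *
from scipy.optimize import minimize
# max-clearance pose at each theta, with web in the gap topology: start from seated & increase
cur=np.array([45.3,-23.3])
for th in [0,1,2,4,6,8,10,15,20,25,30,35,40,43,45]:
    best=None
    for s in range(6):
        x0=cur+np.random.randn(2)*[.5,.5]*(s>0)*2
        r=minimize(lambda q:-clear(q[0],q[1],th),x0,method="Nelder-Mead",options=dict(xatol=.02,fatol=.01,initial_simplex=[x0,x0+[1.5,0],x0+[0,1.5]]))
        if best is None or r.fun<best.fun: best=r
    cur=best.x; print(th,cur.round(2),"clr",round(-best.fun,2),"lip",np.round(lip(*cur,th),1))
E
```

```text
0 [ 45.75 -21.48] clr 0.75 lip [-5.7 20. ]
1 [ 46.23 -20.37] clr 0.87 lip [-6.  20.2]
2 [ 46.72 -19.86] clr 1.0 lip [-6.2 19.8]
4 [ 47.55 -17.05] clr 1.24 lip [-6.7 20.8]
6 [ 48.36 -15.36] clr 1.49 lip [-7.2 20.5]
8 [ 49.14 -13.79] clr 1.74 lip [-7.6 20.1]
10 [ 49.63 -10.89] clr 1.99 lip [-8.3 21. ]
15 [50.76 -5.48] clr 2.61 lip [-9.7 21.3]
20 [51.74 -1.12] clr 3.23 lip [-10.8  20.3]
25 [52.15  3.88] clr 3.71 lip [-12.1  19.7]
30 [52.03  8.46] clr 3.31 lip [-13.3  18.6]
35 [53.58 14.32] clr 2.97 lip [-12.4  18.8]
40 [53.48 19.24] clr 2.86 lip [-12.6  17.9]
43 [53.21 22.14] clr 2.83 lip [-12.8  17.4]
45 [52.94 24.05] clr 2.83 lip [-12.8  17. ]
```

```bash
python3 - <<'E'
from plan import *
for th in (43,45):
  for (y0,z0) in ([53.2,22.1],[53.2,23],[53.2,21],[54,22],[52.5,22]):
    print(th,y0,z0,[round(clear(y0+s*np.sin(np.radians(th)),z0-s*np.cos(np.radians(th)),th),2) for s in range(0,26,3)])
print(lip(53.2+21*np.sin(np.radians(43)),22.1-21*np.cos(np.radians(43)),43))
E
python3 - <<'E'
from h import *
print(where()[:2])
R,p=binpose(.05,.0532+.030*np.sin(np.radians(43))+.03,H+.0221-.030*np.cos(np.radians(43)),43); print(p); delta(R,p)
E
```

```text
43 53.2 22.1 [np.float64(2.8), np.float64(0.61), np.float64(0.48), np.float64(0.48), np.float64(0.48), np.float64(0.48), np.float64(0.48), np.float64(0.48), np.float64(2.14)]
43 53.2 23 [np.float64(2.2), np.float64(1.51), np.float64(1.09), np.float64(1.09), np.float64(1.09), np.float64(1.09), np.float64(1.09), np.float64(1.09), np.float64(2.14)]
43 53.2 21 [np.float64(1.7), np.float64(-0.27), np.float64(-0.27), np.float64(-0.27), np.float64(-0.27), np.float64(-0.27), np.float64(-0.27), np.float64(0.09), np.float64(2.14)]
43 54 22 [np.float64(2.36), np.float64(1.0), np.float64(1.0), np.float64(1.0), np.float64(1.0), np.float64(1.0), np.float64(1.0), np.float64(1.03), np.float64(2.94)]
43 52.5 22 [np.float64(2.45), np.float64(0.51), np.float64(-0.1), np.float64(-0.1), np.float64(-0.1), np.float64(-0.1), np.float64(-0.1), np.float64(-0.1), np.float64(1.44)]
45 53.2 22.1 [np.float64(0.89), np.float64(-0.25), np.float64(-0.25), np.float64(-0.25), np.float64(-0.25), np.float64(-0.25), np.float64(-0.25), np.float64(0.87), np.float64(3.0)]
45 53.2 23 [np.float64(1.79), np.float64(0.38), np.f
[... 241 characters left out ...]
.03), np.float64(-0.73), np.float64(0.87), np.float64(3.0)]
45 54 22 [np.float64(0.79), np.float64(0.24), np.float64(0.24), np.float64(0.24), np.float64(0.24), np.float64(0.24), np.float64(0.24), np.float64(1.67), np.float64(3.8)]
45 52.5 22 [np.float64(0.79), np.float64(-0.82), np.float64(-0.82), np.float64(-0.82), np.float64(-0.82), np.float64(-0.82), np.float64(-0.82), np.float64(0.17), np.float64(2.3)]
(np.float64(1.554317985331501), np.float64(1.9698353399743205))
(array([0.043 , 0.1963, 0.2997]), array([-0.0169,  0.1316,  0.1225]))
[ 0.6057 -0.1475  0.3576]
now p [0.6106 0.0601 0.4309] | dshift(units,tool) [ 7.4222  4.7336 -0.2646] | rotvec(units of 6deg,tool) [ 0.0264  0.0156 -7.1695]
```

Run:
```python
from plan import *
# line clearance for perpendicular offset: param final (y,z) ; consider s 3..27
for th in (36,38,40,42,44):
  sn,cs=np.sin(np.radians(th)),np.cos(np.radians(th))
  best=(-9,)
  for y0 in np.arange(51,58,.4):
    for z0 in np.arange(14,26,.5):
      m=min(clear(y0+s*sn,z0-s*cs,th) for s in (0,1.5,3,6,9,12,15,18,21))
      if m>best[0]: best=(m,y0,z0)
  print(th,best,[round(float(clear(best[1]+s*sn,best[2]-s*cs,th)),2) for s in range(-3,25,3)],lip(best[1],best[2],th))
```

```text
36 (np.float64(0.8730869125831191), np.float64(54.19999999999999), np.float64(18.0)) [-1.29, 0.87, 0.87, 0.87, 0.87, 0.93, 0.93, 0.93, 0.93, 0.93] (np.float64(-11.85746318044744), np.float64(21.303264773497954))
38 (np.float64(1.0396467794043929), np.float64(54.19999999999999), np.float64(19.5)) [-1.1, 1.04, 1.04, 1.04, 1.04, 1.22, 1.22, 1.22, 1.22, 1.32] (np.float64(-11.932505036761007), np.float64(20.49588029540756))
40 (np.float64(1.3175288341498046), np.float64(57.799999999999976), np.float64(16.5)) [1.32, 1.32, 1.32, 1.38, 1.38, 1.38, 1.38, 1.71, 3.64, 5.57] (np.float64(-8.32697462261877), np.float64(15.187282490580813))
42 (np.float64(1.5656574395620666), np.float64(56.99999999999998), np.float64(19.0)) [1.57, 1.57, 1.57, 1.57, 1.57, 1.57, 1.57, 1.66, 3.52, 5.53] (np.float64(-9.04087867597844), np.float64(15.380284029830662))
44 (np.float64(1.764739306603424), np.float64(56.59999999999998), np.float64(21.0)) [1.76, 1.76, 1.76, 1.8, 1.8, 1.8, 1.8, 1.94, 3.87, 5.96] (np.float64(-9.274322091488944), np.float64(15.077695635415665))
```

{"name": "play_rows", "arguments": {
  "steps": [
    {"gripper": 0.5,"tx": 0.7,"ty": 0.09,"tz": -0.07,"ax": 0,"ay": 0,"az": 0},
    {"gripper": 0.5,"tx": 0.7,"ty": 0.09,"tz": -0.07,"ax": 0,"ay": 0,"az": 0},
    {"gripper": 0.5,"tx": 0.7,"ty": 0.09,"tz": -0.07,"ax": 0,"ay": 0,"az": 0},
    {"gripper": 0.5,"tx": 0.7,"ty": 0.09,"tz": -0.07,"ax": 0,"ay": 0,"az": 0},
    {"gripper": 0.5,"tx": 0,"ty": 0,"tz": 0,"ax": 0,"ay": 0,"az": 0},
    {"gripper": 0.5,"tx": 0,"ty": 0,"tz": 0,"ax": 0,"ay": 0,"az": 0}
  ]
}}

```text
t: 12.92
eef_pos: [0.6146, 0.009, 0.3809]
ee_rot: [1.565, 0.906, -1.631]
force: [0.4, 0.6, -1.2]
width: 0.0599
```

Run:
```python
from h import *
st=telemetry.get_state(); print(st["t"],st["width"],st["force"],st["moment"],st["q"]); print(where(st)[:2])
im=optics.grab_frame("wrist")[:,:,::-1]; cv2.imwrite(f"pics/wrist7.png",im)
cv2.imwrite("pics/w7a.png",cv2.resize(im[20:150,40:200],None,fx=5,fy=4.5,interpolation=cv2.INTER_CUBIC))
cv2.imwrite("pics/w7b.png",cv2.resize(im[20:150,500:640],None,fx=5,fy=4.5,interpolation=cv2.INTER_CUBIC))
```

```text
12.9167 0.05986333896695083 [ 0.3716  0.6332 -1.1819] [ 2.3967 -0.1066  0.0025] [ 0.462   0.3358 -0.3924  0.5936 -1.2717 -0.8215]
(array([0.0497, 0.1454, 0.2498]), array([-0.0634,  0.1951,  0.0627]))
```

View pics/wrist7.png

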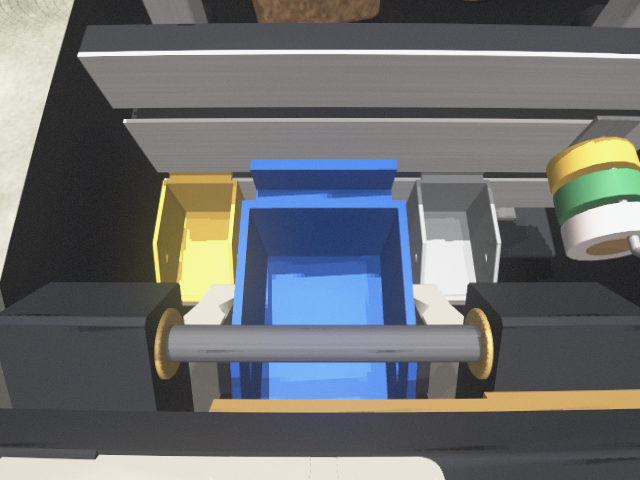

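View pics/w7a.png

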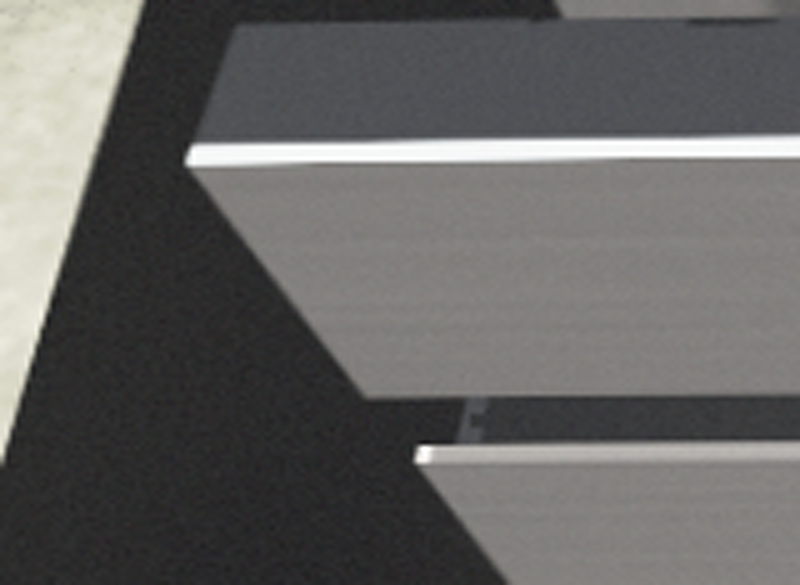

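View pics/w7b.png

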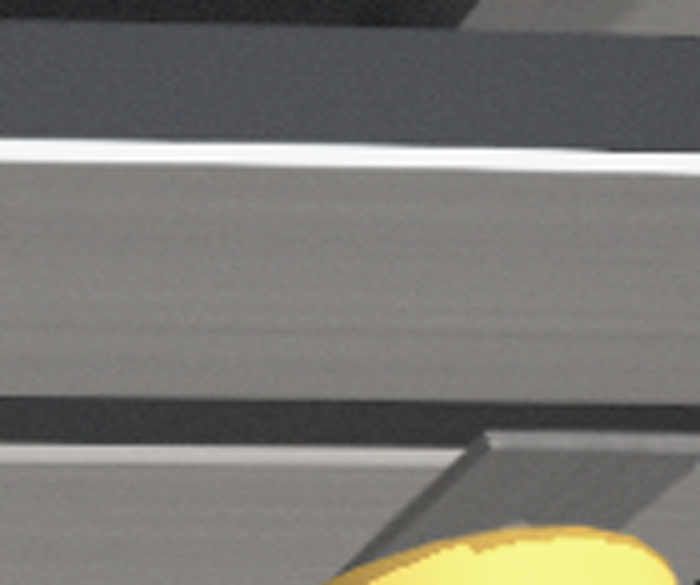

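Run:
```python
from pf import *
st=telemetry.get_state()
fa=lambda u,v:((v+.5)/4.5-.5+20,(u+.5)/5-.5+40)
fb=lambda u,v:((v+.5)/4.5-.5+20,(u+.5)/5-.5+500)
A=[('t',fa(187,165)),('u',fa(365,398)),('l',fa(417,463))]; B=[('t',fb(200,166)),('u',fb(200,400)),('l',fb(200,466)),('t',fb(600,174)),('u',fb(600,404))]
def W(p,x,k):
    z={'t':p[3],'u':p[4]+.014,'l':p[4]}[k]; return Ro.from_euler('z',p[2]).as_matrix()@np.array([x,0,0])+[p[0],p[1],z]
def res(p):
    e=[proj(W(p,.18,k),"wrist",st)[0]-rc for k,rc in A]+[proj(W(p,x,k),"wrist",st)[0]-rc for (k,rc),x in zip(B,p[5:])]
    return np.ravel(e)
r=least_squares(res,[.551,-.2277,-.0566,.252,.197]+[-.08]*3+[-.12]*2); print(r.x,np.degrees(r.x[2])); print(r.fun.reshape(-1,2))
```

```text
[ 0.5496 -0.2229 -0.0559  0.2549  0.201  -0.0597 -0.0792 -0.086  -0.1026
 -0.1295] -3.2016432871802127
[[ 0.2025 -0.0088]
 [-0.2097  0.074 ]
 [ 0.0559 -0.0639]
 [-0.1398  0.0027]
 [-0.1463  0.0021]
 [-0.0112  0.0001]
 [-0.0538  0.0015]
 [ 0.3063 -0.006 ]]
```

```bash
cat >> h.py <<'E'
def avgstate(n=12):
    P=[];Q=[];F=[];M=[]
    for i in range(n):
        st=telemetry.get_state(); P.append(st["eef_pos"]); Q.append(st["ee_rot"]); F.append(st["force"]); M.append(st["moment"]); optics.grab_frame("top")
    R=Ro.from_euler('xyz',np.array(Q)).mean(); st["eef_pos"]=np.mean(P,0); st["ee_rot"]=R.as_euler('xyz'); st["force"]=np.mean(F,0); st["moment"]=np.mean(M,0)
    st["sd"]=np.std(P,0), np.std(F,0); return st
E
python3 - <<'E'
from h import *
import pickle
st=avgstate(); print(st["sd"],st["eef_pos"],st["ee_rot"],st["force"],st["moment"],st["t"]); pickle.dump(st,open("st7.pkl","wb"))
R,p=tool(st); print(R); print(where(st)[:2])
st7=st; d=np.array([2.8,.36,-.28])*.025; st6=dict(st); st6["eef_pos"]=p-R@d; print(st6["eef_pos"])
def W(p,x,k):
    z={'t':p[3],'u':p[4]+.014,'l':p[4]}[k]; return Ro.from_euler('z',p[2]).as_matrix()@np.array([x,0,0])+[p[0],p[1],z]
fa=lambda u,v:((v+.5)/4.5-.5+20,(u+.5)/5-.5+40)
fb=lambda u,v:((v+.5)/4.5-.5+20,(u+.5)/5-.5+500)
A=[('t',fa(187,165)),('u',fa(365,398)),('l',fa(417,463))]; B=[('t',fb(200,166)),('u',fb(200,400)),('l',fb(200,466)),('t',fb(600,174)),('u',fb(600,404))]
ga=lambda u,v:((v+.5)/4.5-.5+20,(u+.5)/5-.5+110)
gb=lambda u,v:((v+.5)/4.5-.5+20,(u+.5)/6-.5+520)
C=[(.18,'t',ga(75,163)),(.18,'u',ga(190,349)),(.18,'l',ga(228,403)),(-.18,'u',gb(525,360)),(-.18,'l',gb(456,414))]
def res7(p): return np.ravel([proj(W(p,.18,k),"wrist",st7)[0]-rc for k,rc in A]+[proj(W(p,x,k),"wrist",st7)[0]-rc for (k,rc),x in zip(B,p[5:])])
def res6(p): return np.ravel([proj(W(p,x,k),"wrist",st6)[0]-rc for x,k,rc in C])
x0=[.551,-.2277,-.0566,.252,.197]+[-.08]*3+[-.12]*2
for nm,f in (("7",res7),("both",lambda p:np.r_[res7(p),res6(p)])):
    r=least_squares(f,x0); print(nm,r.x[:5],np.degrees(r.x[2])); print(r.fun.reshape(-1,2).round(2).tolist())
r=least_squares(res6,x0[:5]); print("6",r.x)
# with timbers: 'cam' tilt
E
```

```text
(array([0.0001, 0.0002, 0.0003]), array([0.3008, 0.3373, 0.5513])) [0.6149 0.01   0.3818] [ 1.5683  0.9076 -1.6268] [ 0.1706  0.1161 -1.2475] [ 2.4031 -0.076  -0.0018] 13.5167
[[-0.0345 -0.0416 -0.9985]
 [-0.6147 -0.7869  0.054 ]
 [-0.788   0.6157  0.0015]]
(array([0.0503, 0.1465, 0.2506]), array([-0.0001,  0.0881,  0.1433]))
[0.6107 0.0605 0.4314]
7 [ 0.5498 -0.2224 -0.0557  0.255   0.2011] -3.1893260448692407
[[0.23, -0.04], [-0.22, 0.09], [0.04, -0.04], [-0.14, 0.0], [-0.15, 0.0], [-0.01, 0.0], [-0.06, 0.0], [0.31, -0.01]]
both [ 0.5519 -0.2261 -0.0569  0.252   0.1975] -3.260406031145916
[[-0.69, 0.52], [-1.14, 0.46], [-1.11, 0.13], [-0.62, 0.01], [-0.64, 0.01], [-0.73, 0.01], [-0.46, 0.01], [-0.1, 0.0], [2.01, -0.27], [1.3, -0.31], [1.25, -1.13], [1.38, -0.31], [1.06, 0.52]]
6 [ 0.5515 -0.2273 -0.0569  0.2527  0.1974]
```

Run:
```python
from h import *
st=telemetry.get_state(); print(st["eef_pos"])
im=np.mean([optics.grab_frame("wrist")[:,:,::-1].astype(float) for i in range(4)],0).astype(np.uint8); cv2.imwrite("pics/wrist8.png",im)
cv2.imwrite("pics/w8a.png",cv2.resize(im[20:150,40:200],None,fx=5,fy=4.5,interpolation=cv2.INTER_CUBIC))
cv2.imwrite("pics/w8b.png",cv2.resize(im[20:150,500:640],None,fx=5,fy=4.5,interpolation=cv2.INTER_CUBIC))
cv2.imwrite("pics/w8c.png",cv2.resize(im[150:270,225:425],None,fx=4,fy=4,interpolation=cv2.INTER_CUBIC))
```

```text
[0.6147 0.0097 0.3813]
```

View pics/w8a.png

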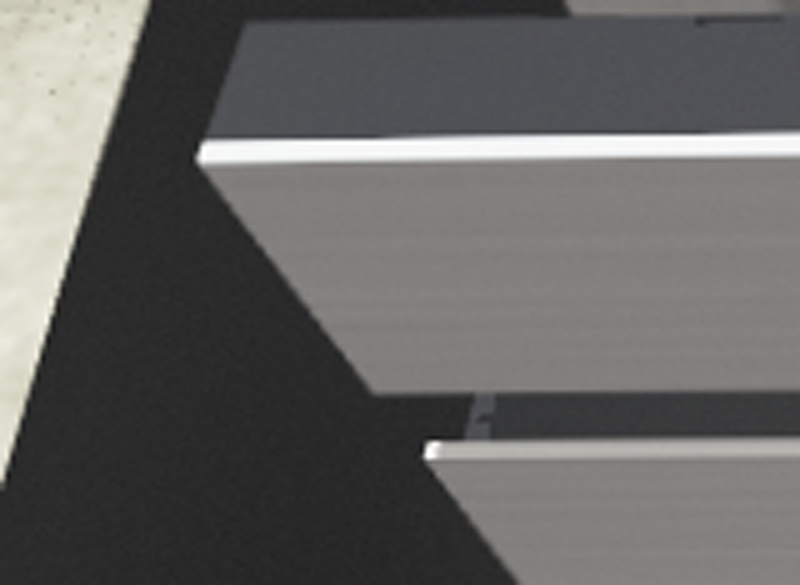

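View pics/w8b.png

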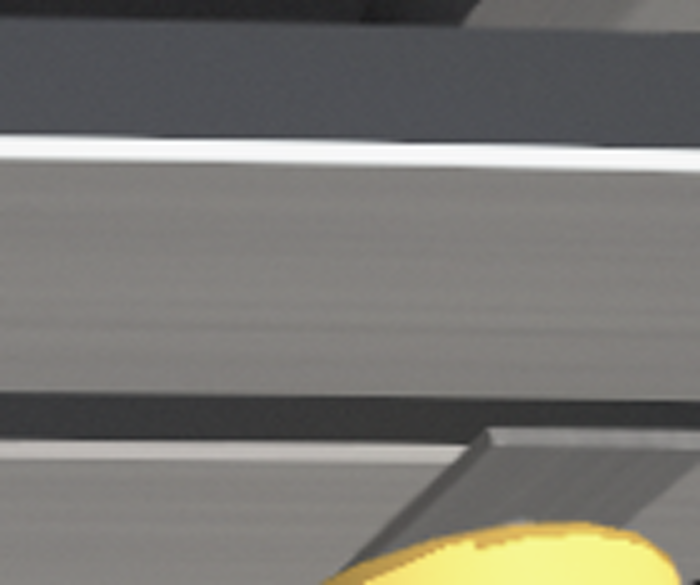

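View pics/w8c.png

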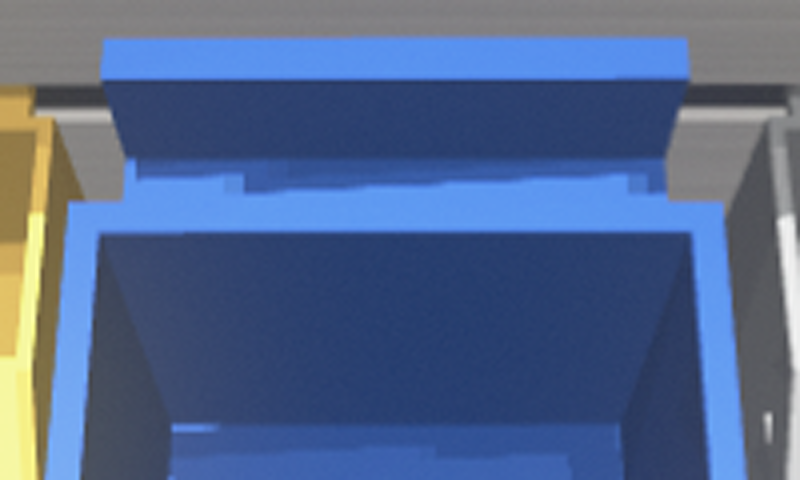

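Run:
```python
from h import *
import pickle
st7=pickle.load(open("st7.pkl","rb"))
def W(p,x,k):
    z={'t':p[3],'u':p[4]+.014,'l':p[4]}[k]; return Ro.from_euler('z',p[2]).as_matrix()@np.array([x,0,0])+[p[0],p[1],z]
fa=lambda u,v:((v+.5)/4.5-.5+20,(u+.5)/5-.5+40)
fb=lambda u,v:((v+.5)/4.5-.5+20,(u+.5)/5-.5+500)
A=[('t',fa(199,164)),('u',fa(375,394)),('l',fa(427,459))]; B=[('t',fb(200,163)),('u',fb(200,397)),('l',fb(200,462)),('t',fb(600,170)),('u',fb(600,401))]
st6=dict(st7); st6["eef_pos"]=np.array([.6109,.0598,.4293]); st6["ee_rot"]=np.array([1.563,.906,-1.63])
ga=lambda u,v:((v+.5)/4.5-.5+20,(u+.5)/5-.5+110)
gb=lambda u,v:((v+.5)/4.5-.5+20,(u+.5)/6-.5+520)
C=[(.18,'t',ga(75,163)),(.18,'u',ga(190,349)),(.18,'l',ga(228,403)),(-.18,'u',gb(525,360)),(-.18,'l',gb(456,414))]
def res7(p): return np.ravel([proj(W(p,.18,k),"wrist",st7)[0]-rc for k,rc in A]+[proj(W(p,x,k),"wrist",st7)[0]-rc for (k,rc),x in zip(B,p[5:])])
def res6(p): return np.ravel([proj(W(p,x,k),"wrist",st6)[0]-rc for x,k,rc in C])
x0=[.551,-.2277,-.0566,.252,.197]+[-.08]*3+[-.12]*2
for nm,f in (("8",res7),("both",lambda p:np.r_[res7(p),res6(p)])):
    r=least_squares(f,x0); print(nm,r.x[:5],np.degrees(r.x[2])); print(r.fun.reshape(-1,2).round(2).tolist()); print(np.sqrt(np.diag(np.linalg.inv(r.jac.T@r.jac)))[:5]*.3)
r=least_squares(res6,x0[:5]); print("6",r.x)
```

```text
8 [ 0.5497 -0.2245 -0.0552  0.2534  0.1992] -3.1639674098909607
[[-0.1, 0.08], [0.01, 0.11], [0.16, -0.21], [-0.12, 0.0], [-0.26, 0.0], [-0.02, 0.0], [0.16, -0.0], [0.17, -0.0]]
[0.0021 0.0031 0.0006 0.0027 0.0035]
both [ 0.5513 -0.2274 -0.0547  0.2509  0.1963] -3.135515372084762
[[-0.24, 0.58], [-0.18, 0.49], [-0.24, 0.01], [-0.43, 0.01], [-0.62, 0.01], [-0.58, 0.01], [-0.17, 0.0], [-0.22, 0.0], [0.68, -0.19], [0.41, -0.3], [0.44, -1.17], [1.11, -0.31], [0.8, 0.48]]
[0.0001 0.0001 0.0005 0.0001 0.0001]
6 [ 0.5509 -0.2282 -0.053   0.2512  0.1961]
```

```bash
sed -i 's/^YAW=.*/YAW=np.radians(-3.15); S0=np.array([.5511,-.2272]); BC=np.array([.1615,-.0064,0]); H=.1966/' h.py
python3 - <<'E'
from plan import *
th=46; sn,cs=np.sin(np.radians(th)),np.cos(np.radians(th)); best=(-9,)
for y0 in np.arange(54,59,.3):
    for z0 in np.arange(18,26,.3):
      m=min(clear(y0+s*sn,z0-s*cs,th) for s in (0,1.5,3,6,9,12,15,18,21))
      if m>best[0]: best=(m,y0,z0)
print(best,[(s,round(float(clear(best[1]+s*sn,best[2]-s*cs,th)),2)) for s in range(-12,25,2)],lip(best[1],best[2],th))
from h import *
y0,z0=best[1:]
s=40; R,p=binpose(.05,(y0+s*sn)/1e3,H+(z0-s*cs)/1e3,th); print(where(),p); delta(R,p)
E
```

```text
(np.float64(1.9663379834666301), np.float64(58.799999999999955), np.float64(20.400000000000006)) [(-12, -0.93), (-10, 0.35), (-8, 1.97), (-6, 1.97), (-4, 1.97), (-2, 1.97), (0, 1.97), (2, 2.02), (4, 2.02), (6, 2.02), (8, 2.02), (10, 2.02), (12, 2.02), (14, 2.12), (16, 3.29), (18, 4.73), (20, 6.17), (22, 7.61), (24, 9.05)] (np.float64(-6.827507792692426), np.float64(12.182322656607862))Traceback (most recent call last):
  File "<stdin>", line 9, in <module>
TypeError: 'function' object is not subscriptable
```

{"name": "play_rows", "arguments": {
  "steps": [
    {"gripper": 0.5,"tx": 0,"ty": 0,"tz": 0,"ax": 0,"ay": 0,"az": -0.6},
    {"gripper": 0.5,"tx": 0,"ty": 0,"tz": 0,"ax": 0,"ay": 0,"az": -1},
    {"gripper": 0.5,"tx": 0,"ty": 0,"tz": 0,"ax": 0,"ay": 0,"az": -1},
    {"gripper": 0.5,"tx": 0,"ty": 0,"tz": 0,"ax": 0,"ay": 0,"az": -1},
    {"gripper": 0.5,"tx": 0,"ty": 0,"tz": 0,"ax": 0,"ay": 0,"az": -1},
    {"gripper": 0.5,"tx": 0,"ty": 0,"tz": 0,"ax": 0,"ay": 0,"az": -1},
    {"gripper": 0.5,"tx": 0,"ty": 0,"tz": 0,"ax": 0,"ay": 0,"az": -1},
    {"gripper": 0.5,"tx": 0,"ty": 0,"tz": 0,"ax": 0,"ay": 0,"az": -1},
    {"gripper": 0.5,"tx": 0,"ty": 0,"tz": 0,"ax": 0,"ay": 0,"az": -0.07},
    {"gripper": 0.5,"tx": 0,"ty": 0,"tz": 0,"ax": 0,"ay": 0,"az": 0},
    {"gripper": 0.5,"tx": 0,"ty": 0,"tz": 0,"ax": 0,"ay": 0,"az": 0},
    {"gripper": 0.5,"tx": 0,"ty": 0,"tz": 0,"ax": 0,"ay": 0,"az": 0}
  ]
}}

```text
t: 14.77
eef_pos: [0.6144, 0.0097, 0.3808]
ee_rot: [-1.544, 1.434, 1.543]
force: [-0.4, -0.9, -1.8]
width: 0.0598
```

Run:
```python
from h import *
st=avgstate(6); print(st["t"],st["q"],st["force"],st["moment"]); print(where(st)[:2])
th=46; sn,cs=np.sin(np.radians(th)),np.cos(np.radians(th))
s=40; R,p=binpose(.05,(58.8+s*sn)/1e3,H+(20.4-s*cs)/1e3,th); print(p); delta(R,p)
im=optics.grab_frame("wrist")[:,:,::-1]; cv2.imwrite("pics/wrist9.png",im)
```

```text
15.0167 [ 0.2856  0.2761 -0.1061 -0.1445 -1.1487 -0.2827] [ 0.0126 -0.3366 -1.6439] [-0.5045  0.1212 -0.0091]
(array([0.0497, 0.2688, 0.2217]), array([45.8905,  0.1892,  0.0788]))
[ 0.6043 -0.1713  0.3483]
now p [0.6146 0.01   0.3811] | dshift(units,tool) [0.296  7.3734 0.0218] | rotvec(units of 6deg,tool) [ 0.0078  0.0269 -0.0058]
```

View pics/wrist9.png

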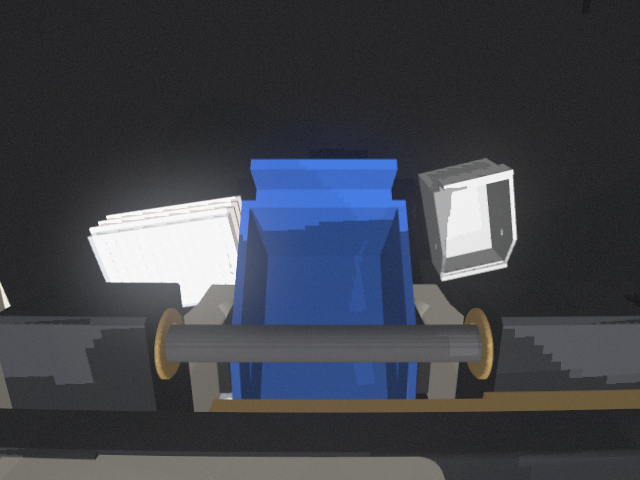

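{"name": "play_rows", "arguments": {
  "steps": [
    {"gripper": 0.5,"tx": 0.1,"ty": 0.5,"tz": 0,"ax": 0,"ay": 0,"az": 0},
    {"gripper": 0.5,"tx": 0.1,"ty": 1,"tz": 0,"ax": 0,"ay": 0,"az": 0},
    {"gripper": 0.1,"tx": 0.1,"ty": 1,"tz": 0,"ax": 0,"ay": 0,"az": 0},
    {"gripper": 0.5,"tx": 0,"ty": 1,"tz": 0,"ax": 0,"ay": 0,"az": 0},
    {"gripper": 0.5,"tx": 0,"ty": 1,"tz": 0,"ax": 0,"ay": 0,"az": 0},
    {"gripper": 0.5,"tx": 0,"ty": 1,"tz": 0,"ax": 0,"ay": 0,"az": 0},
    {"gripper": 0.5,"tx": 0,"ty": 0.9,"tz": 0,"ax": 0,"ay": 0,"az": 0},
    {"gripper": 0.5,"tx": 0,"ty": 0.6,"tz": 0,"ax": 0,"ay": 0,"az": 0},
    {"gripper": 0.5,"tx": 0,"ty": 0.37,"tz": 0,"ax": 0,"ay": 0,"az": 0},
    {"gripper": 0.5,"tx": 0,"ty": 0,"tz": 0,"ax": 0,"ay": 0,"az": 0},
    {"gripper": 0.5,"tx": 0,"ty": 0,"tz": 0,"ax": 0,"ay": 0,"az": 0},
    {"gripper": 0.5,"tx": 0,"ty": 0,"tz": 0,"ax": 0,"ay": 0,"az": 0}
  ]
}}

```text
t: 16.12
eef_pos: [0.6049, -0.1709, 0.3484]
ee_rot: [-1.557, 1.431, 1.531]
force: [0.6, 0.3, -1.7]
width: 0.06
```

```bash
cat > look.py <<'E'
from h import *
import sys
def look(tag,n=6,pics=("wrist",)):
    st=avgstate(n); w=where(st); y,z,th=w[0][1]*1e3,(w[0][2]-H)*1e3,w[1][0]
    from plan import lip,clear
    print("t",round(st["t"],2),"F",st["force"],"M",st["moment"],"width",st["width"]); print("bin x,y,z'",w[0][0]*1e3,y,z,"rpy",w[1],"lip",np.round(lip(y,z,th),1),"clr",round(float(clear(y,z,th)),2))
    for p in pics: cv2.imwrite(f"pics/{p}{tag}.png",optics.grab_frame(p)[:,:,::-1])
    return st
E
python3 - <<'E'
from look import *
look("10",6,("wrist","scene"))
th=46; sn,cs=np.sin(np.radians(th)),np.cos(np.radians(th))
s=20; R,p=binpose(.05,(58.8+s*sn)/1e3,H+(20.4-s*cs)/1e3,th); delta(R,p)
im=cv2.imread("pics/scene10.png"); cv2.imwrite("pics/s10c.png",cv2.resize(im[110:260,130:300],None,fx=4,fy=4,interpolation=cv2.INTER_CUBIC))
E
```

```text
t 16.37 F [ 0.1815  0.2235 -1.6625] M [-0.512   0.0957 -0.0158] width 0.05954055865730178
bin x,y,z' 50.29380864688782 88.17562905317185 -7.18240130144504 rpy [46.0124  0.1066  0.0815] lip [ 22.5 -15.4] clr 21.16
now p [ 0.6048 -0.1712  0.3483] | dshift(units,tool) [-0.6279  0.4977  0.024 ] | rotvec(units of 6deg,tool) [0.0068 0.021  0.0014]
```

View pics/wrist10.png

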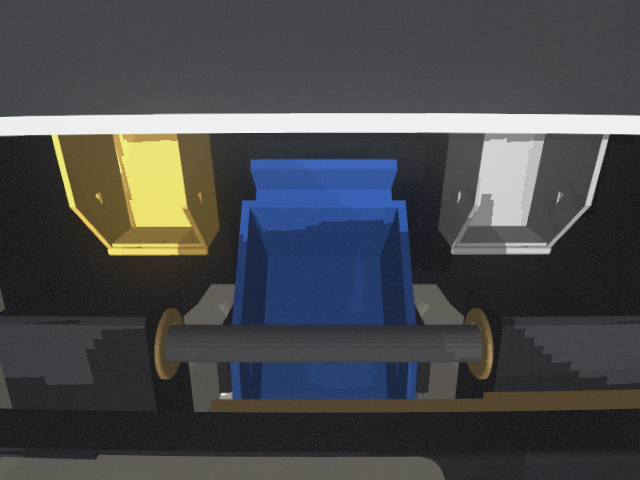

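View pics/s10c.png

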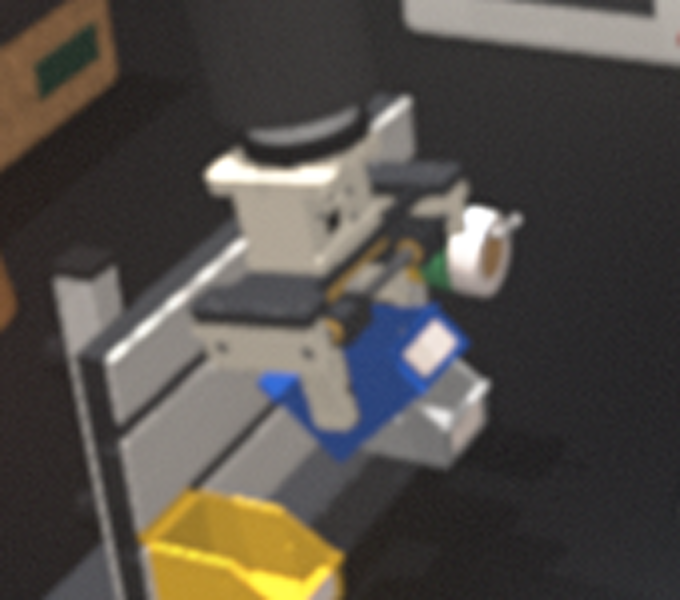

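Run:
```python
from h import *
st=telemetry.get_state()
Rz=Ro.from_euler('z',YAW).as_matrix(); im=cv2.imread("pics/wrist10.png")
for x in (.13,.05,-.03):
  for dz in (.0545,):
    print(x,[proj(Rz@[x,y,H+dz]+np.r_[S0,0],"wrist",st)[0] for y in (0,-.003)])
g=im[:,:,1]
for c in (40,170,320,480,600):
    col=g[100:150,c-2:c+3].mean(1); print(c,[ (100+i,int(v)) for i,v in enumerate(col) if i>8 and i<40 and (abs(col[i]-col[i-1])>15)])
```

```text
0.13 [array([ 139.716 , -147.9604]), array([ 121.6714, -155.3481])]
0.05 [array([134.3583, 325.1031]), array([115.0305, 325.1482])]
-0.03 [array([140.3561, 796.7909]), array([122.3691, 804.2114])]
40 [(115, 107), (116, 227), (135, 80), (136, 36)]
170 [(113, 121), (114, 210), (115, 240), (133, 206), (134, 148)]
320 [(113, 215), (114, 240), (132, 194), (133, 51)]
480 [(113, 167), (114, 239), (132, 215), (133, 126), (134, 78)]
600 [(114, 111), (115, 231), (134, 103), (135, 67)]
```

{"name": "play_rows", "arguments": {
  "steps": [
    {"gripper": 0.5,"tx": -0.15,"ty": 0.12,"tz": 0,"ax": 0,"ay": 0,"az": 0},
    {"gripper": 0.5,"tx": -0.16,"ty": 0.13,"tz": 0,"ax": 0,"ay": 0,"az": 0},
    {"gripper": 0.5,"tx": -0.16,"ty": 0.13,"tz": 0,"ax": 0,"ay": 0,"az": 0},
    {"gripper": 0.5,"tx": -0.16,"ty": 0.12,"tz": 0,"ax": 0,"ay": 0,"az": 0},
    {"gripper": 0.5,"tx": 0,"ty": 0,"tz": 0,"ax": 0,"ay": 0,"az": 0},
    {"gripper": 0.5,"tx": 0,"ty": 0,"tz": 0,"ax": 0,"ay": 0,"az": 0},
    {"gripper": 0.5,"tx": 0,"ty": 0,"tz": 0,"ax": 0,"ay": 0,"az": 0}
  ]
}}

```text
t: 17.1
eef_pos: [0.6039, -0.1862, 0.362]
ee_rot: [-1.554, 1.431, 1.533]
force: [0.1, -0.6, -2.6]
width: 0.06
```

Run:
```python
from look import *
st=look("11",6,("wrist","scene"))
th=46; sn,cs=np.sin(np.radians(th)),np.cos(np.radians(th))
for s in (20,12): R,p=binpose(.05,(58.8+s*sn)/1e3,H+(20.4-s*cs)/1e3,th); delta(R,p)
im=cv2.imread("pics/scene11.png"); cv2.imwrite("pics/s11c.png",cv2.resize(im[110:260,130:300],None,fx=4,fy=4,interpolation=cv2.INTER_CUBIC))
```

```text
t 17.35 F [-0.2626  0.0392 -2.0334] M [-0.5348  0.1135 -0.0215] width 0.059875833056992386
bin x,y,z' 50.06098525306927 72.83327468998745 6.256919760992824 rpy [46.0111  0.1463  0.0245] lip [ 7.2 -2. ] clr 5.82
now p [ 0.604 -0.186  0.362] | dshift(units,tool) [-0.0043 -0.014   0.0223] | rotvec(units of 6deg,tool) [0.0031 0.0238 0.0011]
now p [ 0.604 -0.186  0.362] | dshift(units,tool) [-0.2565  0.183   0.023 ] | rotvec(units of 6deg,tool) [0.0031 0.0238 0.0011]
```

View pics/wrist11.png

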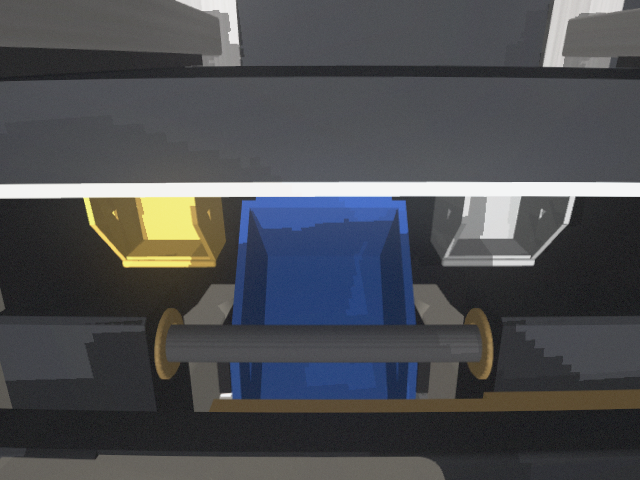

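View pics/s11c.png

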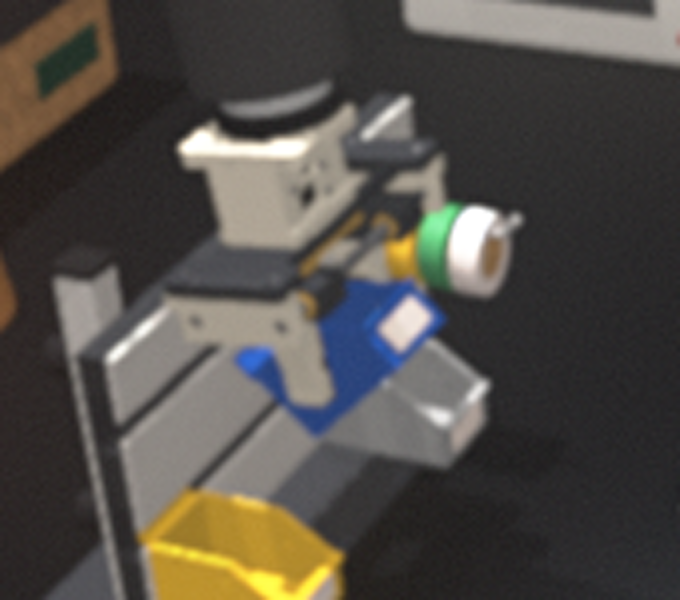

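{"name": "play_rows", "arguments": {
  "steps": [
    {"gripper": 0.5,"tx": -0.06,"ty": 0.05,"tz": 0.01,"ax": 0,"ay": 0,"az": 0},
    {"gripper": 0.5,"tx": -0.06,"ty": 0.05,"tz": 0.01,"ax": 0,"ay": 0,"az": 0},
    {"gripper": 0.5,"tx": -0.06,"ty": 0.04,"tz": 0,"ax": 0,"ay": 0,"az": 0},
    {"gripper": 0.5,"tx": -0.07,"ty": 0.04,"tz": 0,"ax": 0,"ay": 0,"az": 0},
    {"gripper": 0.5,"tx": 0,"ty": 0,"tz": 0,"ax": 0,"ay": 0,"az": 0},
    {"gripper": 0.5,"tx": 0,"ty": 0,"tz": 0,"ax": 0,"ay": 0,"az": 0}
  ]
}}

```text
t: 18.0
eef_pos: [0.6032, -0.1915, 0.3678]
ee_rot: [-1.557, 1.431, 1.53]
force: [-0.3, -0.4, -1.3]
width: 0.0595
```

Run:
```python
from look import *
st=look("12",6)
th=46; sn,cs=np.sin(np.radians(th)),np.cos(np.radians(th))
for s in (12,6): R,p=binpose(.05,(58.8+s*sn)/1e3,H+(20.4-s*cs)/1e3,th); delta(R,p)
```

```text
t 18.25 F [ 0.0272 -0.088  -1.67  ] M [-0.5075  0.119   0.0011] width 0.05971346211670561
bin x,y,z' 49.673728694734514 67.44127014963678 12.001363215329464 rpy [46.0094  0.1282  0.0226] lip [1.8 3.8] clr 1.98
now p [ 0.6032 -0.1913  0.3676] | dshift(units,tool) [-0.0055  0.0009  0.0031] | rotvec(units of 6deg,tool) [0.0018 0.0231 0.0011]
now p [ 0.6032 -0.1913  0.3676] | dshift(units,tool) [-0.1947  0.1487  0.0035] | rotvec(units of 6deg,tool) [0.0018 0.0231 0.0011]
```

No contact so far. Continue along the tab direction in about 1.5 mm rows.

{"name": "play_rows", "arguments": {
  "steps": [
    {"gripper": 0.5,"tx": -0.05,"ty": 0.035,"tz": 0,"ax": 0,"ay": 0,"az": 0},
    {"gripper": 0.5,"tx": -0.05,"ty": 0.04,"tz": 0,"ax": 0,"ay": 0,"az": 0},
    {"gripper": 0.5,"tx": 0,"ty": 0,"tz": 0,"ax": 0,"ay": 0,"az": 0},
    {"gripper": 0.5,"tx": 0,"ty": 0,"tz": 0,"ax": 0,"ay": 0,"az": 0}
  ]
}}

```text
t: 18.68
eef_pos: [0.6031, -0.1937, 0.37]
ee_rot: [-1.556, 1.431, 1.53]
force: [-0.1, -0.1, -1.7]
width: 0.0597
```

Run:
```python
from look import *
st=look("13",5)
```

```text
t 18.88 F [-0.134  -0.1646 -1.2832] M [-0.5022  0.1268  0.0173] width 0.05976068219126055
bin x,y,z' 49.69903952250723 65.20069192270267 14.233699423576857 rpy [46.0075  0.127   0.0213] lip [-0.4  6. ] clr 2.03
```

{"name": "play_rows", "arguments": {
  "steps": [
    {"gripper": 0.5,"tx": -0.05,"ty": 0.035,"tz": 0,"ax": 0,"ay": 0,"az": 0},
    {"gripper": 0.5,"tx": -0.045,"ty": 0.035,"tz": 0,"ax": 0,"ay": 0,"az": 0},
    {"gripper": 0.5,"tx": 0,"ty": 0,"tz": 0,"ax": 0,"ay": 0,"az": 0},
    {"gripper": 0.5,"tx": 0,"ty": 0,"tz": 0,"ax": 0,"ay": 0,"az": 0}
  ]
}}

```text
t: 19.32
eef_pos: [0.603, -0.1957, 0.3721]
ee_rot: [-1.556, 1.431, 1.531]
force: [0.2, -0.1, -1.8]
width: 0.0602
```

Run:
```python
from look import *
st=look("14",5)
th=46; sn,cs=np.sin(np.radians(th)),np.cos(np.radians(th))
for s in (6,0): R,p=binpose(.05,(58.8+s*sn)/1e3,H+(20.4-s*cs)/1e3,th); delta(R,p)
```

```text
t 19.52 F [-0.1356 -0.0961 -2.0672] M [-0.5191  0.1422 -0.0161] width 0.05941204067711537
bin x,y,z' 49.70309265376677 63.149700480892314 16.344169131666696 rpy [46.0073  0.1273  0.0228] lip [-2.5  8.1] clr 2.12
now p [ 0.603  -0.1956  0.3719] | dshift(units,tool) [0.0007 0.0023 0.002 ] | rotvec(units of 6deg,tool) [0.0011 0.0233 0.0013]
now p [ 0.603  -0.1956  0.3719] | dshift(units,tool) [-0.1885  0.15    0.0024] | rotvec(units of 6deg,tool) [0.0011 0.0233 0.0013]
```

{"name": "play_rows", "arguments": {
  "steps": [
    {"gripper": 0.5,"tx": -0.048,"ty": 0.0375,"tz": 0,"ax": 0,"ay": 0,"az": 0},
    {"gripper": 0.5,"tx": -0.048,"ty": 0.0375,"tz": 0,"ax": 0,"ay": 0,"az": 0},
    {"gripper": 0.5,"tx": 0,"ty": 0,"tz": 0,"ax": 0,"ay": 0,"az": 0},
    {"gripper": 0.5,"tx": -0.048,"ty": 0.0375,"tz": 0,"ax": 0,"ay": 0,"az": 0},
    {"gripper": 0.5,"tx": -0.048,"ty": 0.0375,"tz": 0,"ax": 0,"ay": 0,"az": 0},
    {"gripper": 0.5,"tx": 0,"ty": 0,"tz": 0,"ax": 0,"ay": 0,"az": 0},
    {"gripper": 0.5,"tx": 0,"ty": 0,"tz": 0,"ax": 0,"ay": 0,"az": 0}
  ]
}}

```text
t: 20.2
eef_pos: [0.6028, -0.2001, 0.3763]
ee_rot: [-1.556, 1.431, 1.531]
force: [-0.3, 0.1, -1.5]
width: 0.0598
```

Run:
```python
from look import *
st=look("15",5)
th=46; sn,cs=np.sin(np.radians(th)),np.cos(np.radians(th))
for s in (0,-7): R,p=binpose(.05,(58.8+s*sn)/1e3,H+(20.4-s*cs)/1e3,th); delta(R,p)
```

```text
t 20.4 F [ 0.0434  0.1029 -1.9658] M [-0.5266  0.1081  0.0201] width 0.059730781160477905
bin x,y,z' 49.70349964165041 58.77064068164439 20.549200818259976 rpy [46.0076  0.1298  0.0226] lip [-6.9 12.3] clr 1.88
now p [ 0.6028 -0.2     0.3761] | dshift(units,tool) [0.0042 0.0021 0.0034] | rotvec(units of 6deg,tool) [0.0024 0.0229 0.0009]
now p [ 0.6028 -0.2     0.3761] | dshift(units,tool) [-0.2164  0.1745  0.004 ] | rotvec(units of 6deg,tool) [0.0024 0.0229 0.0009]
```

{"name": "play_rows", "arguments": {
  "steps": [
    {"gripper": 0.5,"tx": -0.048,"ty": 0.038,"tz": 0,"ax": 0,"ay": 0,"az": 0},
    {"gripper": 0.5,"tx": -0.048,"ty": 0.038,"tz": 0,"ax": 0,"ay": 0,"az": 0},
    {"gripper": 0.5,"tx": 0,"ty": 0,"tz": 0,"ax": 0,"ay": 0,"az": 0},
    {"gripper": 0.5,"tx": 0,"ty": 0,"tz": 0,"ax": 0,"ay": 0,"az": 0}
  ]
}}

```text
t: 20.83
eef_pos: [0.6027, -0.2023, 0.3784]
ee_rot: [-1.556, 1.431, 1.531]
force: [0.6, -0.5, -2.0]
width: 0.0597
```

Run:
```python
from look import *
st=look("16",5)
```

```text
t 21.03 F [ 0.0823  0.0537 -1.483 ] M [-0.5168  0.1184  0.0064] width 0.0595809179136547
bin x,y,z' 49.726545250614365 56.55196396145344 22.692197211834465 rpy [46.0074  0.1256  0.0231] lip [-9.1 14.5] clr 1.88
```

{"name": "play_rows", "arguments": {
  "steps": [
    {"gripper": 0.5,"tx": -0.048,"ty": 0.038,"tz": 0,"ax": 0,"ay": 0,"az": 0},
    {"gripper": 0.5,"tx": -0.048,"ty": 0.038,"tz": 0,"ax": 0,"ay": 0,"az": 0},
    {"gripper": 0.5,"tx": 0,"ty": 0,"tz": 0,"ax": 0,"ay": 0,"az": 0},
    {"gripper": 0.5,"tx": 0,"ty": 0,"tz": 0,"ax": 0,"ay": 0,"az": 0}
  ]
}}

```text
t: 21.47
eef_pos: [0.6025, -0.2046, 0.3805]
ee_rot: [-1.556, 1.431, 1.531]
force: [1.3, -0.2, -1.4]
width: 0.0595
```

Run:
```python
from look import *
st=look("17",5)
```

```text
t 21.67 F [ 0.2041 -0.2381 -1.4776] M [-0.5392  0.1196  0.0044] width 0.059775554848702436
bin x,y,z' 49.72122984298344 54.32564312267322 24.795353292610482 rpy [46.0067  0.1273  0.0238] lip [-11.3  16.6] clr 1.92
```

Run:
```python
from h import *
R=np.array([[.0003,.5345,-.8452],[.0001,-.8452,-.5345],[-1,.0001,-.0003]]); p=np.array([.5214,-.0129,.5173])+R@np.array([.05,-.3,-.195])
print(p)
for hyp in ("shift first","turn first"):
    R1,p1=R.copy(),p.copy()
    for s in (-1,-1,-.5):
        d=Ro.from_rotvec([0,0,np.radians(6)]).as_matrix()
        if hyp[0]=="s": p1=p1+R1@[0,s*.025,0]; R1=R1@d
        else: R1=R1@d; p1=p1+R1@[0,s*.025,0]
    print(hyp,p1)
print("meas .4951 .3974 .4625")
```

```text
[0.5259 0.3449 0.4673]
shift first [0.4927 0.3974 0.4621]
turn first [0.4932 0.3966 0.4556]
meas .4951 .3974 .4625
```

```bash
cat > rows.py <<'E'
from h import *
from plan import clear,lip
def gen(path,st,x=None,nd=3):
    """path: list of (y,z',th) mm/deg targets per row; prints rows"""
    R,p=tool(st); w=where(st)[0]; x=w[0] if x is None else x
    # current commanded ~ measured; keep small residual orientation
    out=[]
    th0=where(st)[1][0]
    for (y,z,th) in path:
        R1,p1=binpose(x,y/1e3,H+z/1e3,th)
        sh=np.round(R.T@(p1-p)/.025,nd); dth=np.round((th0-th)/6,nd)
        p=p+R@(sh*.025); R=R@Ro.from_rotvec([0,0,np.radians(6*dth)]).as_matrix(); th0=th0-6*dth
        fake=dict(st); fake["eef_pos"]=p; fake["ee_rot"]=Ro.from_matrix(R).as_euler('xyz'); v=where(fake)
        yy,zz,tt=v[0][1]*1e3,(v[0][2]-H)*1e3,v[1][0]
        out.append((sh.tolist(),float(dth))); print("tx %.3f ty %.3f tz %.3f az %.3f"%(*sh,dth)," -> y %.2f z %.2f th %.2f clr %.2f"%(yy,zz,tt,clear(yy,zz,tt)))
E
python3 - <<'E'
from rows import *
st=telemetry.get_state()
K=np.array([(46,54.3,24.8),(44,53.6,23.0),(40,53.5,19.2),(35,53.2,14.0),(30,52.4,8.7),(25,52.1,3.9),(20,51.7,-1.1),(15,50.8,-5.6),(10,49.6,-11.2)])[::-1]
from scipy.interpolate import PchipInterpolator as Pc
fy,fz=Pc(K[:,0],K[:,1]),Pc(K[:,0],K[:,2])
path=[(fy(t),fz(t),t) for t in (44.5,42.5,40,37.5,35,32.5,30,27.5,25,22.5,20)]
gen(path,avgstate(5))
E
```

```text
tx 0.042 ty -0.135 tz 0.015 az 0.251  -> y 53.69 z 23.47 th 44.50 clr 2.43
tx 0.068 ty -0.212 tz 0.000 az 0.333  -> y 53.56 z 21.62 th 42.50 clr 2.65
tx 0.091 ty -0.272 tz -0.000 az 0.417  -> y 53.49 z 19.21 th 40.00 clr 2.82
tx 0.097 ty -0.274 tz -0.001 az 0.417  -> y 53.38 z 16.65 th 37.50 clr 2.75
tx 0.101 ty -0.276 tz 0.000 az 0.416  -> y 53.21 z 14.00 th 35.00 clr 2.78
tx 0.103 ty -0.271 tz -0.000 az 0.417  -> y 52.79 z 11.32 th 32.50 clr 3.07
tx 0.101 ty -0.276 tz -0.001 az 0.417  -> y 52.38 z 8.69 th 30.00 clr 3.28
tx 0.091 ty -0.290 tz -0.000 az 0.416  -> y 52.26 z 6.29 th 27.50 clr 3.47
tx 0.090 ty -0.294 tz -0.001 az 0.417  -> y 52.11 z 3.90 th 25.00 clr 3.68
tx 0.095 ty -0.297 tz -0.000 az 0.417  -> y 51.91 z 1.38 th 22.50 clr 3.49
tx 0.093 ty -0.300 tz -0.001 az 0.416  -> y 51.70 z -1.10 th 20.00 clr 3.20
```

{"name": "play_rows", "arguments": {
  "steps": [
    {"gripper": 0.5,"tx": 0.042,"ty": -0.135,"tz": 0.015,"ax": 0,"ay": 0,"az": 0.251},
    {"gripper": 0.5,"tx": 0.068,"ty": -0.212,"tz": 0,"ax": 0,"ay": 0,"az": 0.333},
    {"gripper": 0.5,"tx": 0,"ty": 0,"tz": 0,"ax": 0,"ay": 0,"az": 0},
    {"gripper": 0.5,"tx": 0.091,"ty": -0.272,"tz": 0,"ax": 0,"ay": 0,"az": 0.417},
    {"gripper": 0.5,"tx": 0,"ty": 0,"tz": 0,"ax": 0,"ay": 0,"az": 0},
    {"gripper": 0.5,"tx": 0,"ty": 0,"tz": 0,"ax": 0,"ay": 0,"az": 0}
  ]
}}

```text
t: 22.52
eef_pos: [0.6029, -0.1882, 0.3769]
ee_rot: [-1.493, 1.534, 1.596]
force: [0.5, -0.8, -1.0]
width: 0.0601
```

Run:
```python
from look import *
st=look("18",5)
```

```text
t 22.72 F [ 0.4848 -0.5248 -1.0652] M [-0.1353  0.1119 -0.0051] width 0.059815619309434465
bin x,y,z' 49.340740897821604 53.58695614827795 19.33752067203062 rpy [40.0719  0.1313  0.0408] lip [-12.5  17.9] clr 2.76
```

{"name": "play_rows", "arguments": {
  "steps": [
    {"gripper": 0.5,"tx": 0.097,"ty": -0.274,"tz": 0,"ax": 0,"ay": 0,"az": 0.417},
    {"gripper": 0.5,"tx": 0.101,"ty": -0.276,"tz": 0,"ax": 0,"ay": 0,"az": 0.416},
    {"gripper": 0.5,"tx": 0,"ty": 0,"tz": 0,"ax": 0,"ay": 0,"az": 0},
    {"gripper": 0.5,"tx": 0.103,"ty": -0.271,"tz": 0,"ax": 0,"ay": 0,"az": 0.417},
    {"gripper": 0.5,"tx": 0.101,"ty": -0.276,"tz": 0,"ax": 0,"ay": 0,"az": 0.417},
    {"gripper": 0.5,"tx": 0,"ty": 0,"tz": 0,"ax": 0,"ay": 0,"az": 0},
    {"gripper": 0.5,"tx": 0,"ty": 0,"tz": 0,"ax": 0,"ay": 0,"az": 0},
    {"gripper": 0.5,"tx": 0,"ty": 0,"tz": 0,"ax": 0,"ay": 0,"az": 0}
  ]
}}

```text
t: 23.48
eef_pos: [0.6046, -0.1618, 0.3664]
ee_rot: [1.556, 1.433, -1.64]
force: [0.6, 0.3, -1.8]
width: 0.0598
```

Run:
```python
from look import *
st=look("19",5,("wrist","scene"))
im=cv2.imread("pics/scene19.png"); cv2.imwrite("pics/s19c.png",cv2.resize(im[110:260,130:300],None,fx=4,fy=4,interpolation=cv2.INTER_CUBIC))
```

```text
t 23.68 F [ 0.1976  0.106  -1.7267] M [ 0.5325  0.0677 -0.0033] width 0.05975429297002749
bin x,y,z' 49.522300913175684 52.11279636060782 9.050264350571075 rpy [30.0669  0.0998 -0.004 ] lip [-13.2  19.2] clr 2.89
```

View pics/wrist19.png

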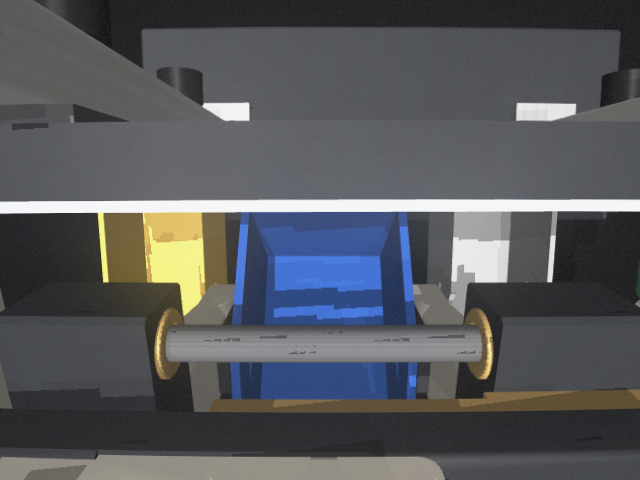

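View pics/s19c.png

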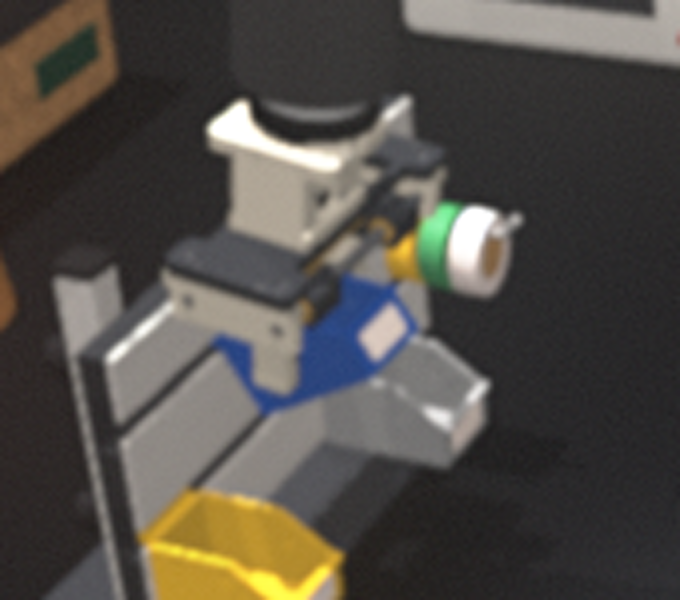

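Panel face visible with the bin lip behind it; forces remain just the bin weight. Continue lowering from 30° to 10°.

Run:
```python
from rows import *
K=np.array([(30,52.3,8.8),(25,52.1,3.9),(20,51.7,-1.1),(15,50.8,-5.6),(10,49.6,-11.1),(8,49.14,-13.4),(6,48.3,-15.6)])[::-1]
from scipy.interpolate import PchipInterpolator as Pc
fy,fz=Pc(K[:,0],K[:,1]),Pc(K[:,0],K[:,2])
gen([(fy(t),fz(t),t) for t in (27.5,25,22.5,20,17.5,15,12.5,10,8)],avgstate(4))
```

```text
tx 0.091 ty -0.298 tz 0.013 az 0.418  -> y 52.23 z 6.36 th 27.50 clr 3.39
tx 0.093 ty -0.295 tz 0.000 az 0.417  -> y 52.09 z 3.89 th 25.00 clr 3.67
tx 0.095 ty -0.299 tz -0.000 az 0.417  -> y 51.94 z 1.36 th 22.50 clr 3.51
tx 0.092 ty -0.299 tz -0.001 az 0.416  -> y 51.71 z -1.09 th 20.00 clr 3.22
tx 0.085 ty -0.295 tz -0.000 az 0.417  -> y 51.32 z -3.33 th 17.50 clr 2.91
tx 0.087 ty -0.294 tz -0.001 az 0.417  -> y 50.79 z -5.59 th 15.00 clr 2.61
tx 0.102 ty -0.303 tz -0.000 az 0.416  -> y 50.23 z -8.26 th 12.50 clr 2.26
tx 0.108 ty -0.308 tz -0.001 az 0.417  -> y 49.60 z -11.09 th 10.00 clr 1.92
tx 0.085 ty -0.253 tz -0.000 az 0.333  -> y 49.15 z -13.40 th 8.00 clr 1.67
```

{"name": "play_rows", "arguments": {
  "steps": [
    {"gripper": 0.5,"tx": 0.091,"ty": -0.298,"tz": 0.013,"ax": 0,"ay": 0,"az": 0.418},
    {"gripper": 0.5,"tx": 0.093,"ty": -0.295,"tz": 0,"ax": 0,"ay": 0,"az": 0.417},
    {"gripper": 0.5,"tx": 0,"ty": 0,"tz": 0,"ax": 0,"ay": 0,"az": 0},
    {"gripper": 0.5,"tx": 0.095,"ty": -0.299,"tz": 0,"ax": 0,"ay": 0,"az": 0.417},
    {"gripper": 0.5,"tx": 0.092,"ty": -0.299,"tz": 0,"ax": 0,"ay": 0,"az": 0.416},
    {"gripper": 0.5,"tx": 0,"ty": 0,"tz": 0,"ax": 0,"ay": 0,"az": 0},
    {"gripper": 0.5,"tx": 0,"ty": 0,"tz": 0,"ax": 0,"ay": 0,"az": 0},
    {"gripper": 0.5,"tx": 0,"ty": 0,"tz": 0,"ax": 0,"ay": 0,"az": 0}
  ]
}}

```text
t: 24.7
eef_pos: [0.6057, -0.1345, 0.3513]
ee_rot: [1.564, 1.258, -1.631]
force: [-0.2, 0.6, -1.3]
width: 0.0598
```

Run:
```python
from look import *
st=look("20",5)
```

```text
t 24.9 F [ 0.1951  0.4191 -1.6933] M [1.1972 0.0132 0.0089] width 0.060024445274230356
bin x,y,z' 49.20311837239584 51.74566840940634 -0.7670008194711198 rpy [20.0608  0.0926  0.0049] lip [-10.9  20.5] clr 3.14
```

{"name": "play_rows", "arguments": {
  "steps": [
    {"gripper": 0.5,"tx": 0.085,"ty": -0.295,"tz": 0,"ax": 0,"ay": 0,"az": 0.417},
    {"gripper": 0.5,"tx": 0,"ty": 0,"tz": 0,"ax": 0,"ay": 0,"az": 0},
    {"gripper": 0.5,"tx": 0.087,"ty": -0.294,"tz": 0,"ax": 0,"ay": 0,"az": 0.417},
    {"gripper": 0.5,"tx": 0,"ty": 0,"tz": 0,"ax": 0,"ay": 0,"az": 0},
    {"gripper": 0.5,"tx": 0,"ty": 0,"tz": 0,"ax": 0,"ay": 0,"az": 0},
    {"gripper": 0.5,"tx": 0,"ty": 0,"tz": 0,"ax": 0,"ay": 0,"az": 0}
  ]
}}

```text
t: 25.5
eef_pos: [0.6063, -0.122, 0.3423]
ee_rot: [1.565, 1.171, -1.631]
force: [-0.4, 0.1, -2.0]
width: 0.0597
```

Run:
```python
from look import *
st=look("21",5)
```

```text
t 25.7 F [-0.4506  0.2341 -1.5451] M [ 1.5275  0.0268 -0.0096] width 0.06002877505225205
bin x,y,z' 49.08502140584192 50.913562473852686 -5.401482555942694 rpy [15.0571  0.1084  0.0151] lip [-9.6 21.3] clr 2.48
```

{"name": "play_rows", "arguments": {
  "steps": [
    {"gripper": 0.5,"tx": 0.102,"ty": -0.303,"tz": 0,"ax": 0,"ay": 0,"az": 0.416},
    {"gripper": 0.5,"tx": 0,"ty": 0,"tz": 0,"ax": 0,"ay": 0,"az": 0},
    {"gripper": 0.5,"tx": 0.108,"ty": -0.308,"tz": 0,"ax": 0,"ay": 0,"az": 0.417},
    {"gripper": 0.5,"tx": 0,"ty": 0,"tz": 0,"ax": 0,"ay": 0,"az": 0},
    {"gripper": 0.5,"tx": 0,"ty": 0,"tz": 0,"ax": 0,"ay": 0,"az": 0},
    {"gripper": 0.5,"tx": 0,"ty": 0,"tz": 0,"ax": 0,"ay": 0,"az": 0}
  ]
}}

```text
t: 26.3
eef_pos: [0.6069, -0.1103, 0.3312]
ee_rot: [1.566, 1.084, -1.63]
force: [0.6, -0.4, -2.2]
width: 0.0598
```

Run:
```python
from look import *
from rows import gen
st=look("22",5)
K=np.array([(10,49.6,-11.0),(8,49.0,-13.2),(6,48.3,-15.2),(4,47.55,-17.3),(2,46.75,-19.5),(0,45.75,-21.3)])
gen([(y,z,t) for t,y,z in K[1:]],st)
```

```text
t 26.5 F [ 0.1162 -0.4566 -1.7378] M [ 1.8162 -0.0203 -0.0234] width 0.059855148671329066
bin x,y,z' 49.09367951058466 49.751973084800866 -10.874447324577929 rpy [10.0599  0.1065  0.0171] lip [-8.2 21. ] clr 1.9
tx 0.091 ty -0.249 tz 0.010 az 0.343  -> y 49.00 z -13.19 th 8.00 clr 1.69
tx 0.079 ty -0.242 tz -0.001 az 0.334  -> y 48.29 z -15.21 th 6.00 clr 1.44
tx 0.082 ty -0.244 tz -0.000 az 0.333  -> y 47.54 z -17.30 th 4.00 clr 1.21
tx 0.085 ty -0.249 tz -0.001 az 0.333  -> y 46.77 z -19.50 th 2.00 clr 0.93
tx 0.077 ty -0.235 tz -0.000 az 0.334  -> y 45.74 z -21.29 th -0.00 clr 0.74
```

{"name": "play_rows", "arguments": {
  "steps": [
    {"gripper": 0.5,"tx": 0.091,"ty": -0.249,"tz": 0.01,"ax": 0,"ay": 0,"az": 0.343},
    {"gripper": 0.5,"tx": 0,"ty": 0,"tz": 0,"ax": 0,"ay": 0,"az": 0},
    {"gripper": 0.5,"tx": 0.079,"ty": -0.242,"tz": 0,"ax": 0,"ay": 0,"az": 0.334},
    {"gripper": 0.5,"tx": 0,"ty": 0,"tz": 0,"ax": 0,"ay": 0,"az": 0},
    {"gripper": 0.5,"tx": 0,"ty": 0,"tz": 0,"ax": 0,"ay": 0,"az": 0},
    {"gripper": 0.5,"tx": 0,"ty": 0,"tz": 0,"ax": 0,"ay": 0,"az": 0}
  ]
}}

```text
t: 27.1
eef_pos: [0.6071, -0.1015, 0.3216]
ee_rot: [1.566, 1.012, -1.629]
force: [-0.3, 0.4, -1.0]
width: 0.0597
```

Run:
```python
from look import *
st=look("23",6)
```

```text
t 27.35 F [ 0.0438 -0.2457 -1.6048] M [ 2.0503 -0.0227 -0.0067] width 0.0599426336430552
bin x,y,z' 48.803310702013306 48.300741574931024 -15.254867897042807 rpy [5.9814 0.1086 0.0194] lip [-7.2 20.7] clr 1.45
```

{"name": "play_rows", "arguments": {
  "steps": [
    {"gripper": 0.5,"tx": 0.041,"ty": -0.122,"tz": 0,"ax": 0,"ay": 0,"az": 0.167},
    {"gripper": 0.5,"tx": 0.041,"ty": -0.122,"tz": 0,"ax": 0,"ay": 0,"az": 0.166},
    {"gripper": 0.5,"tx": 0,"ty": 0,"tz": 0,"ax": 0,"ay": 0,"az": 0},
    {"gripper": 0.5,"tx": 0,"ty": 0,"tz": 0,"ax": 0,"ay": 0,"az": 0},
    {"gripper": 0.5,"tx": 0,"ty": 0,"tz": 0,"ax": 0,"ay": 0,"az": 0}
  ]
}}

```text
t: 27.87
eef_pos: [0.6073, -0.0973, 0.3162]
ee_rot: [1.566, 0.976, -1.629]
force: [-0.2, -0.6, -0.4]
width: 0.06
```

Run:
```python
from look import *
st=look("24",6,("wrist","scene"))
im=cv2.imread("pics/scene24.png"); cv2.imwrite("pics/s24c.png",cv2.resize(im[110:260,130:300],None,fx=4,fy=4,interpolation=cv2.INTER_CUBIC))
```

```text
t 28.12 F [ 0.0539 -0.0595 -1.1536] M [ 2.205  -0.034   0.0064] width 0.059848491914192954
bin x,y,z' 48.724491434037176 47.54021674019147 -17.6000113958171 rpy [3.933  0.1294 0.031 ] lip [-6.7 20.3] clr 1.22
```

View pics/wrist24.png

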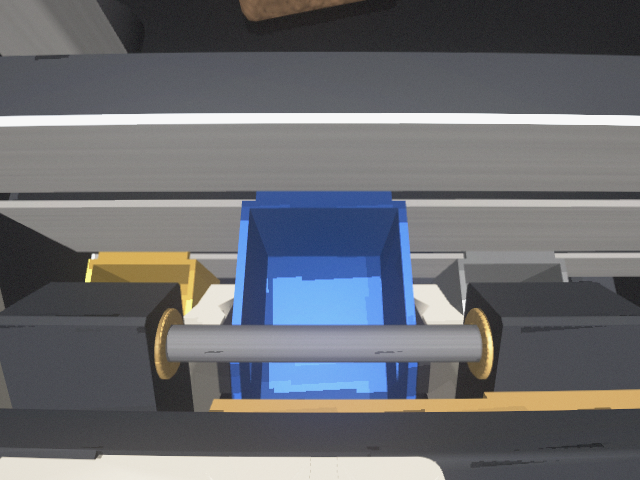

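View pics/s24c.png

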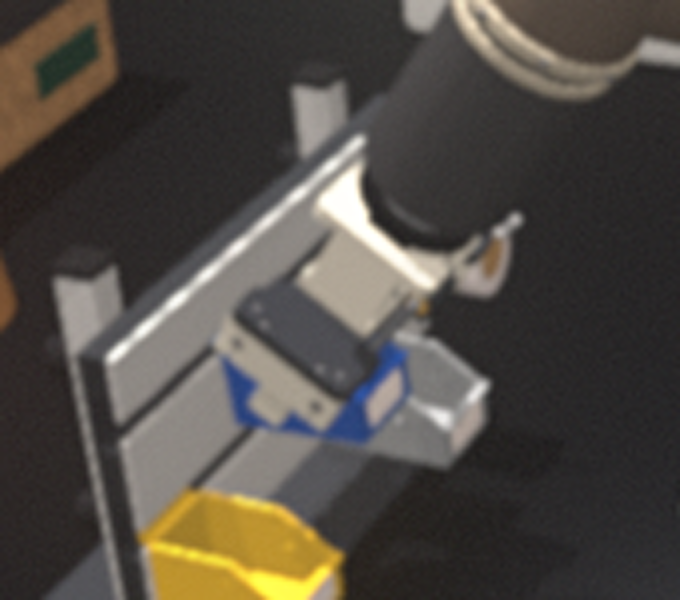

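{"name": "play_rows", "arguments": {
  "steps": [
    {"gripper": 0.5,"tx": 0.042,"ty": -0.124,"tz": 0,"ax": 0,"ay": 0,"az": 0.167},
    {"gripper": 0.5,"tx": 0.042,"ty": -0.124,"tz": 0,"ax": 0,"ay": 0,"az": 0.166},
    {"gripper": 0.5,"tx": 0,"ty": 0,"tz": 0,"ax": 0,"ay": 0,"az": 0},
    {"gripper": 0.5,"tx": 0,"ty": 0,"tz": 0,"ax": 0,"ay": 0,"az": 0},
    {"gripper": 0.5,"tx": 0,"ty": 0,"tz": 0,"ax": 0,"ay": 0,"az": 0}
  ]
}}

```text
t: 28.68
eef_pos: [0.6075, -0.0934, 0.3109]
ee_rot: [1.566, 0.941, -1.629]
force: [0.6, -0.1, -1.4]
width: 0.0597
```

Run:
```python
from look import *
from rows import gen
st=look("25",8)
gen([(45.75,-21.3,.3)],st)
```

```text
t 29.03 F [ 0.2893  0.0873 -1.7243] M [ 2.303  -0.032  -0.0182] width 0.059920210667538214
bin x,y,z' 48.722976877347016 46.7010757586201 -19.765126951524657 rpy [1.9363 0.1249 0.0277] lip [-6.2 20. ] clr 0.97
tx 0.067 ty -0.190 tz 0.010 az 0.273  -> y 45.75 z -21.29 th 0.30 clr 0.64
```

{"name": "play_rows", "arguments": {
  "steps": [
    {"gripper": 0.5,"tx": 0.034,"ty": -0.095,"tz": 0,"ax": 0,"ay": 0,"az": 0.14},
    {"gripper": 0.5,"tx": 0,"ty": 0,"tz": 0,"ax": 0,"ay": 0,"az": 0},
    {"gripper": 0.5,"tx": 0.033,"ty": -0.095,"tz": 0,"ax": 0,"ay": 0,"az": 0.14},
    {"gripper": 0.5,"tx": 0,"ty": 0,"tz": 0,"ax": 0,"ay": 0,"az": 0},
    {"gripper": 0.5,"tx": 0,"ty": 0,"tz": 0,"ax": 0,"ay": 0,"az": 0},
    {"gripper": 0.5,"tx": 0,"ty": 0,"tz": 0,"ax": 0,"ay": 0,"az": 0}
  ]
}}

```text
t: 29.63
eef_pos: [0.6076, -0.0906, 0.3068]
ee_rot: [1.567, 0.912, -1.628]
force: [-0.3, -0.7, -1.7]
width: 0.06
```

Run:
```python
from look import *
from rows import gen
st=look("26",8)
gen([(45.6,z,.2) for z in (-21.8,-22.3,-22.8,-23.3,-23.8)],st)
```

```text
t 29.98 F [-0.1868 -0.0257 -1.6345] M [ 2.3785 -0.0357 -0.0119] width 0.05968771824914972
bin x,y,z' 48.703948880692614 45.61074196127771 -21.2484722560487 rpy [0.2544 0.126  0.0266] lip [-6.1 20. ] clr 0.52
tx 0.017 ty -0.019 tz 0.010 az 0.009  -> y 45.60 z -21.79 th 0.20 clr 0.53
tx 0.016 ty -0.013 tz -0.000 az 0.000  -> y 45.61 z -22.30 th 0.20 clr 0.54
tx 0.016 ty -0.012 tz -0.000 az 0.000  -> y 45.61 z -22.80 th 0.20 clr 0.53
tx 0.016 ty -0.012 tz -0.000 az 0.000  -> y 45.60 z -23.30 th 0.20 clr 0.03
tx 0.016 ty -0.012 tz -0.000 az 0.000  -> y 45.59 z -23.80 th 0.20 clr -0.47
```

Level, no contact. Now lower straight down about 0.5 mm a row, feeling for the lower edge.

{"name": "play_rows", "arguments": {
  "steps": [
    {"gripper": 0.5,"tx": 0.017,"ty": -0.013,"tz": 0,"ax": 0,"ay": 0,"az": 0},
    {"gripper": 0.5,"tx": 0.016,"ty": -0.012,"tz": 0,"ax": 0,"ay": 0,"az": 0},
    {"gripper": 0.5,"tx": 0.016,"ty": -0.012,"tz": 0,"ax": 0,"ay": 0,"az": 0},
    {"gripper": 0.5,"tx": 0,"ty": 0,"tz": 0,"ax": 0,"ay": 0,"az": 0},
    {"gripper": 0.5,"tx": 0,"ty": 0,"tz": 0,"ax": 0,"ay": 0,"az": 0}
  ]
}}

```text
t: 30.5
eef_pos: [0.6076, -0.0907, 0.3053]
ee_rot: [1.567, 0.912, -1.628]
force: [-0.6, 0.3, -1.3]
width: 0.0598
```

Run:
```python
from look import *
look("27",8)
```

```text
t 30.85 F [-0.2366 -0.1673 -1.3707] M [ 2.3713 -0.0423  0.0045] width 0.05943279141568856
bin x,y,z' 48.67958059310162 45.581584126976416 -22.814391474820116 rpy [0.2497 0.1301 0.0274] lip [-6.1 18.5] clr 0.47
```

{"name": "play_rows", "arguments": {
  "steps": [
    {"gripper": 0.5,"tx": 0.016,"ty": -0.012,"tz": 0,"ax": 0,"ay": 0,"az": 0},
    {"gripper": 0.5,"tx": 0,"ty": 0,"tz": 0,"ax": 0,"ay": 0,"az": 0},
    {"gripper": 0.5,"tx": 0,"ty": 0,"tz": 0,"ax": 0,"ay": 0,"az": 0}
  ]
}}

```text
t: 31.2
eef_pos: [0.6076, -0.0908, 0.3049]
ee_rot: [1.567, 0.912, -1.628]
force: [0.5, 0.1, -1.3]
width: 0.0594
```

Run:
```python
from look import *
look("28",8)
```

```text
t 31.55 F [ 0.4125 -0.2415 -1.3493] M [ 2.387  -0.0493  0.0027] width 0.05959793831795323
bin x,y,z' 48.67418859905685 45.57502464080549 -23.321345233171474 rpy [0.2502 0.13   0.0276] lip [-6.1 18. ] clr -0.03
```

{"name": "play_rows", "arguments": {
  "steps": [
    {"gripper": 0.5,"tx": 0.013,"ty": -0.01,"tz": 0,"ax": 0,"ay": 0,"az": 0},
    {"gripper": 0.5,"tx": 0,"ty": 0,"tz": 0,"ax": 0,"ay": 0,"az": 0},
    {"gripper": 0.5,"tx": 0,"ty": 0,"tz": 0,"ax": 0,"ay": 0,"az": 0}
  ]
}}

```text
t: 31.9
eef_pos: [0.6076, -0.0907, 0.3046]
ee_rot: [1.567, 0.912, -1.628]
force: [0.4, 0.1, -0.2]
width: 0.0601
```

Run:
```python
from look import *
look("29",5)
```

```text
t 32.1 F [-0.054   0.3538 -0.3708] M [ 2.2012 -0.0431 -0.0203] width 0.06011515811216278
bin x,y,z' 48.72523758797999 45.585399881353894 -23.64582563941131 rpy [0.2474 0.1237 0.0306] lip [-6.1 17.6] clr -0.36
```

{"name": "play_rows", "arguments": {
  "steps": [
    {"gripper": 0.5,"tx": 0.013,"ty": -0.01,"tz": 0,"ax": 0,"ay": 0,"az": 0},
    {"gripper": 0.5,"tx": 0,"ty": 0,"tz": 0,"ax": 0,"ay": 0,"az": 0},
    {"gripper": 0.5,"tx": 0,"ty": 0,"tz": 0,"ax": 0,"ay": 0,"az": 0}
  ]
}}

```text
t: 32.45
eef_pos: [0.6076, -0.0907, 0.3044]
ee_rot: [1.568, 0.912, -1.628]
force: [-0.6, 1.7, 2.5]
width: 0.0598
```

Run:
```python
from look import *
look("30",5)
```

```text
t 32.65 F [-0.9741  1.5694  3.5722] M [ 1.5054  0.3316 -0.38  ] width 0.0598302273373061
bin x,y,z' 48.74454187625875 45.544440075848435 -23.77793176981849 rpy [0.2313 0.1122 0.029 ] lip [-6.1 17.5] clr -0.47
```

{"name": "play_rows", "arguments": {
  "steps": [
    {"gripper": 0.5,"tx": -0.01,"ty": 0.008,"tz": 0,"ax": 0,"ay": 0,"az": 0},
    {"gripper": 0.5,"tx": 0.008,"ty": 0.01,"tz": 0,"ax": 0,"ay": 0,"az": 0},
    {"gripper": 0.5,"tx": 0,"ty": 0,"tz": 0,"ax": 0,"ay": 0,"az": 0},
    {"gripper": 0.5,"tx": 0,"ty": 0,"tz": 0,"ax": 0,"ay": 0,"az": 0}
  ]
}}

```text
t: 33.08
eef_pos: [0.6077, -0.0909, 0.3045]
ee_rot: [1.568, 0.912, -1.628]
force: [-1.9, 2.3, 3.7]
width: 0.06
```

Run:
```python
from look import *
look("31",5)
```

```text
t 33.28 F [-1.0959  1.9125  3.816 ] M [ 1.6635  0.1748 -0.1997] width 0.05963715022537653
bin x,y,z' 48.83532903302132 45.347593474323475 -23.757301167440986 rpy [0.2533 0.1171 0.0416] lip [-6.3 17.5] clr -0.47
```

{"name": "play_rows", "arguments": {
  "steps": [
    {"gripper": 0.5,"tx": -0.012,"ty": 0.009,"tz": 0,"ax": 0,"ay": 0,"az": 0},
    {"gripper": 0.5,"tx": 0,"ty": 0,"tz": 0,"ax": 0,"ay": 0,"az": 0},
    {"gripper": 0.5,"tx": 0,"ty": 0,"tz": 0,"ax": 0,"ay": 0,"az": 0}
  ]
}}

```text
t: 33.63
eef_pos: [0.6077, -0.091, 0.3046]
ee_rot: [1.567, 0.912, -1.628]
force: [0.7, 0.8, 0.3]
width: 0.0599
```

Run:
```python
from look import *
look("32",5)
```

```text
t 33.83 F [1.1168 0.6831 0.412 ] M [ 2.0616 -0.3137  0.2682] width 0.06003880501339236
bin x,y,z' 48.70562721379678 45.27524350602523 -23.668805801243114 rpy [0.2634 0.1362 0.0322] lip [-6.4 17.6] clr -0.39
```

{"name": "play_rows", "arguments": {
  "steps": [
    {"gripper": 0.5,"tx": 0.008,"ty": 0.01,"tz": 0,"ax": 0,"ay": 0,"az": 0},
    {"gripper": 0.5,"tx": 0,"ty": 0,"tz": 0,"ax": 0,"ay": 0,"az": 0},
    {"gripper": 0.5,"tx": 0,"ty": 0,"tz": 0,"ax": 0,"ay": 0,"az": 0}
  ]
}}

```text
t: 34.18
eef_pos: [0.6075, -0.0912, 0.3046]
ee_rot: [1.567, 0.912, -1.628]
force: [-1.0, 4.0, -0.8]
width: 0.0597
```

Run:
```python
from look import *
look("33",5)
```

```text
t 34.38 F [-1.1657  4.535  -0.4453] M [ 3.1527  0.2102 -0.2174] width 0.059615337460121716
bin x,y,z' 48.54029904872759 45.08586381452139 -23.637757692308774 rpy [0.2653 0.1409 0.0311] lip [-6.6 17.6] clr -0.36
```

{"name": "play_rows", "arguments": {
  "newtons": 5,
  "steps": [
    {"gripper": 0.5,"tx": -0.005,"ty": -0.006,"tz": 0,"ax": 0,"ay": 0,"az": 0},
    {"gripper": 0.5,"tx": 0,"ty": 0,"tz": 0,"ax": 0,"ay": 0,"az": 0},
    {"gripper": 0.5,"tx": 0,"ty": 0,"tz": 0,"ax": 0,"ay": 0,"az": 0},
    {"gripper": 0.5,"tx": 0,"ty": 0,"tz": 0,"ax": 0,"ay": 0,"az": 0}
  ]
}}

```text
t: 34.82
eef_pos: [0.6075, -0.0912, 0.3046]
ee_rot: [1.567, 0.912, -1.629]
force: [0.1, 3.4, -2.7]
width: 0.0601
```

Run:
```python
from look import *
look("34",5)
```

```text
t 35.02 F [-0.4663  2.95   -2.1453] M [ 3.255   0.0565 -0.0497] width 0.0600143557172355
bin x,y,z' 48.553062567339786 45.07578747160082 -23.615572585486994 rpy [0.2554 0.1442 0.0195] lip [-6.6 17.7] clr -0.33
```

{"name": "play_rows", "arguments": {
  "steps": [
    {"gripper": 0.7,"tx": 0,"ty": 0,"tz": 0,"ax": 0,"ay": 0,"az": 0},
    {"gripper": 0.72,"tx": 0,"ty": 0,"tz": 0,"ax": 0,"ay": 0,"az": 0},
    {"gripper": 0.75,"tx": 0,"ty": 0,"tz": 0,"ax": 0,"ay": 0,"az": 0},
    {"gripper": 0.8,"tx": 0,"ty": 0,"tz": 0,"ax": 0,"ay": 0,"az": 0},
    {"gripper": 0.85,"tx": 0,"ty": 0,"tz": 0,"ax": 0,"ay": 0,"az": 0},
    {"gripper": 0.85,"tx": 0,"ty": 0,"tz": 0,"ax": 0,"ay": 0,"az": 0}
  ]
}}

```text
t: 35.62
eef_pos: [0.6076, -0.0912, 0.3049]
ee_rot: [1.567, 0.912, -1.628]
force: [0.0, -0.0, 0.0]
width: 0.0732
```

Run:
```python
from look import *
look("35",5,("wrist","scene"))
im=cv2.imread("pics/scene35.png"); cv2.imwrite("pics/s35c.png",cv2.resize(im[110:260,130:300],None,fx=4,fy=4,interpolation=cv2.INTER_CUBIC))
```

```text
t 35.82 F [0.0155 0.207  0.2881] M [ 2.0646 -0.0389  0.015 ] width 0.07463533859665945
bin x,y,z' 48.67558778483706 45.08053074332083 -23.373565197025826 rpy [0.2477 0.1257 0.0241] lip [-6.6 17.9] clr -0.08
```

View pics/wrist35.png

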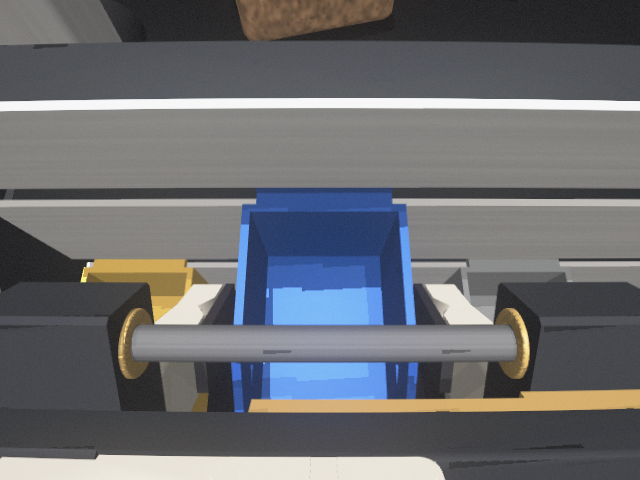

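{"name": "play_rows", "arguments": {
  "steps": [
    {"gripper": 0.85,"tx": -0.3,"ty": 0,"tz": 0,"ax": 0,"ay": 0,"az": 0},
    {"gripper": 0.85,"tx": -0.6,"ty": 0,"tz": 0,"ax": 0,"ay": 0,"az": 0},
    {"gripper": 0.85,"tx": -0.8,"ty": 0,"tz": 0,"ax": 0,"ay": 0,"az": 0},
    {"gripper": 0.85,"tx": -1,"ty": 0,"tz": 0,"ax": 0,"ay": 0,"az": 0},
    {"gripper": 0.85,"tx": -1,"ty": 0,"tz": 0,"ax": 0,"ay": 0,"az": 0},
    {"gripper": 0.85,"tx": -1,"ty": 0,"tz": 0,"ax": 0,"ay": 0,"az": 0},
    {"gripper": 0.85,"tx": -1,"ty": 0,"tz": 0,"ax": 0,"ay": 0,"az": 0},
    {"gripper": 0.85,"tx": -0.5,"ty": 0,"tz": 0,"ax": 0,"ay": 0,"az": 0},
    {"gripper": 0.85,"tx": 0,"ty": 0,"tz": 0,"ax": 0,"ay": 0,"az": 0},
    {"gripper": 0.85,"tx": 0,"ty": 0,"tz": 0,"ax": 0,"ay": 0,"az": 0},
    {"gripper": 0.85,"tx": 0,"ty": 0,"tz": 0,"ax": 0,"ay": 0,"az": 0},
    {"gripper": 0.85,"tx": 0,"ty": 0,"tz": 0,"ax": 0,"ay": 0,"az": 0}
  ]
}}

```text
t: 36.97
eef_pos: [0.6127, 0.003, 0.4263]
ee_rot: [1.564, 0.911, -1.631]
force: [0.0, -0.1, -0.3]
width: 0.0745
```

Run:
```python
from look import *
st=look("36",6,("wrist","scene"))
im=cv2.imread("pics/scene36.png"); cv2.imwrite("pics/s36c.png",cv2.resize(im[110:260,130:300],None,fx=4,fy=4,interpolation=cv2.INTER_CUBIC))
Rz=Ro.from_euler('z',YAW).as_matrix()
M=np.array([[30,45,30],[-30,45,30],[30,-45,55],[-30,-45,55],[25,-53.5,69]])/1e3-[0,0,.0275]+[.0487,.045,H-.0235]
print(proj(M@Rz.T+np.r_[S0,0],"wrist",st))
```

```text
t 37.22 F [-0.3216  0.2716  0.0927] M [ 2.0594 -0.0279  0.0178] width 0.0746681253699142
bin x,y,z' 48.519158883603104 139.40438798582838 98.41386549630809 rpy [ 0.2196  0.2029 -0.0124] lip [ 87.7 139.7] clr 95.81
[[291.2959 280.1127]
 [291.297  365.2664]
 [162.4193 281.6767]
 [162.4712 363.7569]
 [141.3076 287.3911]]
```

View pics/wrist36.png

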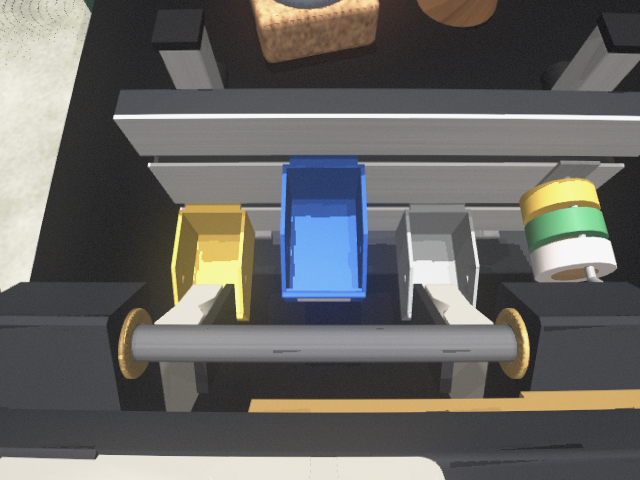

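View pics/s36c.png

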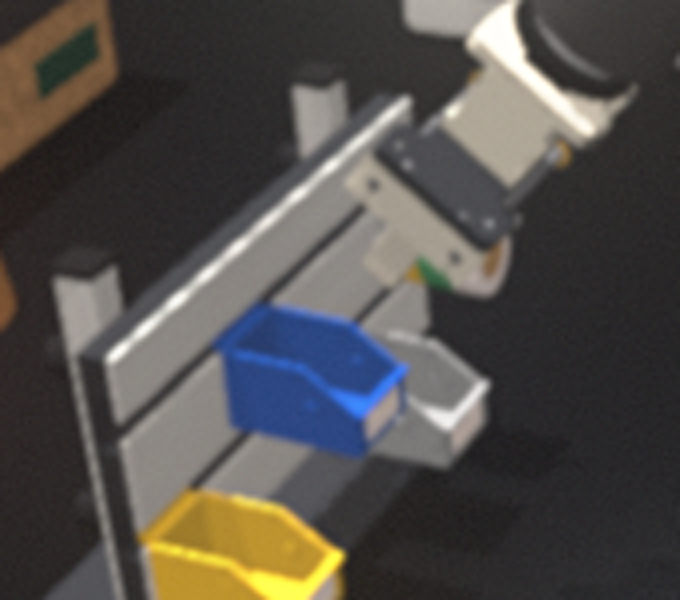

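Run:
```python
from station import job_done
print(job_done())
```

```text
the job is handed in; nothing more can be done
None
```

The blue bin hangs by its lip in the upper groove of the panel, about on the mark, and I handed the job in at about 37 s of the 72 s allowed. `job_done` reported no verdict.

- **Grasp and entry:** I gripped the bin across its sides with the tool tilted 38° and tipped the front up 46°. I fed the lip into the groove along the tab's own direction, using a groove height measured with the wrist camera. No contact showed on the way in, and the camera put the lip about 11 mm behind the face with the front still tipped up.
- **Lowering and seating:** I lowered the front in the hand along a path worked out to keep clear of the slat. The web touched the lower edge within about 0.1 mm of where the camera had put it. The back then touched the face.
- **Contact force:** The largest net force I read while the bin touched the panel was about 5 N. These were readings between moves, not a continuous record.
- **Release:** I cut the grip to 5 N, opened the fingers and backed straight out.

**Last checks:**
- The wrist and scene pictures show the bin hanging level, square and flush, clear of the tape hook and both lower bins.
- The force on the tool was back to about zero.
- The bin's rim in the last wrist picture sits within about 3 to 5 pixels of where a perfectly seated bin would appear, so a tilt of about a degree cannot be ruled out.
- I did not re-measure the other bench items. I saw no contact with any of them.

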